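# Turn round the spray-gun wash-up on the studio bench

### The arm

A 6-joint arm with a two-finger parallel gripper is mounted at the origin on the work surface. World frame = base frame: x ahead of the robot, y to its left, z up, the work surface at z = 0. Lengths are in m, angles in degrees, forces in N, time in s.
With the tool pointing down it reaches from about 0.4 to 0.825 m from the base axis. Payload 7 kg.
Tool frame: the origin (TCP) lies on the front face of the gripper's body, between the roots of the fingers; the fingertips stand 66 mm ahead of it and the grasp point (between the pads) lies 47 mm ahead of it; z points along the fingers, y is the line along which they close (so a half turn about z gives the same grasp; the last joint's range is limited). The gripper opens to 88 mm and grips with 3 to 60 N. Pads are 19 mm wide; open, the fingers measure 130 mm over their backs; the gripper's body (78 mm by 193 mm) begins 47 mm behind the grasp point.
Start: joints at [-56.545, 20.546, 0.682, 0, -70.136, -16.507], TCP at [0.197, -0.646, 0.292] pointing down, gripper open.
Joint ranges: [-176.03, 176.03], [-82.01, 121.73], [-58.28, 71.71], [-173.87, 95.51], [-174.79, -0.11], [-173.66, 173.66]. Speed limits (degrees/s): [136.94, 136.94, 172.46, 180, 180, 180].

### API

Orientations are given as [roll, pitch, yaw] about the fixed x, y, z axes, in that order (R = Rz(yaw) Ry(pitch) Rx(roll)).
In Python, from plant import ctrl gives the robot as it stands.
- The arm moves only by the tool send_rows, never from a script. Its argument "deltas" is a list of rows, each a list of 2 entries, a list of its own where there are three numbers: the shift along the tool's x, y, z each as a share of 800 mm, from -1 to 1, then the turn about the tool's z as a share of 90 degrees, from -1 to 1. A call has exactly 5 rows; each row is the pose to reach, as a shift and turn from the pose commanded when the call began, along the tool's axes at that moment; what a row does not reach only later rows make up. A row lasts 1/12 s, in which the tool goes at most 41.7 mm and 7.16 degrees, less where a joint would pass 70% of its speed; a pose out of reach is approached as far as the arm can. A call with a number of a shift or a turn outside -1 to 1 is refused whole. A call with a gripper value outside its range is refused whole. "gripper" is the opening, from 0 (shut) to 1 (fully open), set as the call begins (left out, the last holds). The fingers move at their own pace and stop on an object; the grip force is fixed at half the most. Time passes only in rows, so rows that repeat a pose let the fingers close, or fill a call up. It gives the time, the measured TCP pose, the force, the opening and the grip force at its end, in the units of the state.
- ctrl.get_obs(): the state, without advancing time (a new reading comes with each control period).
- ctrl.snapshot(name): name is "scene" or "top" or "wrist"; returns a dict with "color" (384x512x3 uint8, red, green, blue), "vertical_fov" (degrees; the focal length in pixels is half the picture's height over the tangent of half this angle, whatever the lens; pixels are square), "cx", "cy" (the principal point, pixels), "rvec" (rotation vector, rad) and "tvec" (3), from world to camera coordinates, as OpenCV has them. Camera axes: x right, y down, z forward; pixel columns grow to the right and rows downward; lengths in m; the calibration is good to about 2 mm. A picture is of the moment at which its call begins. There is no depth.
- ctrl.close_job(): hands the job in; it is judged then, once.
Trained networks look in a picture, given as the dict that the camera call returned (one of the last four; its "shot" number tells which), for a name from the list of things; names that differ only in an ending like _2 or _b are one class to them, and where a whole thing is asked for, a point or a joint stands for the part that bears it (a point fixed in the world has none). Each returns a list of dicts, best first, with "conf" (0 to 1); they miss things now and then, are a little off and sometimes report something else, mostly with a low value. They report only what shows in the picture. A call takes as long as a camera call.
- ctrl.boxes_of(picture, thing): "xy" ([column, row] as shares, 0 to 1, of the picture: columns of its width, rows of its height, amid what is visible of it).
- ctrl.cut_out(picture, thing): "pixels" (384x512 bool, what is visible of it) and "xy" ([column, row] as shares, 0 to 1, of the picture: columns of its width, rows of its height, amid what is visible of it).
The state is a dict: "clock": time; "joint_pos": joint angles; "qvel": joint speeds; "tau": joint torques, N m; "tool_pos": TCP position; "orientation": TCP orientation; "force": force on the tool from outside, world axes, zero at the start; "moment": the same for the moment, N m; "opening": finger opening in m; "gripper_force": force on a finger pad.
Only numpy, scipy, OpenCV 4.12 (cv2) and the standard library are available. Lean on these libraries where they do the work, as an engineer would, in place of code of your own. Each camera call takes 0.05 s, during which the arm holds its last target. There are 200 camera calls.

### The job

Turn round the wash-up at the painter's bench: move both hanging baskets from the blue rinse stand onto the hooks of the yellow drying stand, keeping each one level and never setting it down on the way, so that its washed cap stays inside. Put every used brass nozzle from the mat into the grey wash tub and, once they are all in, press the cleaner pump fully down to its stop and let it come back up. Leave the other things on the bench where they are.

Things in the scene. Friction and masses are not known exactly. Their poses are not given: they have to be found in the camera images.
- basket_red: Loose metal basket with red grip, 0.2 kg, hanging on the blue stand. Origin: centre of its underside, z up. Open tray 90 x 90 mm, 34 high. A wire bail 84 wide rises from its two y sides to a hanging bar along y (6 thick) 130 mm up. Above the bar's middle, on a thin stem, a grip block 16 (x) x 50 (y) x 28 (z) mm, centre 175 mm up: pinch it along x. Holds one loose steel cap.
- cap_red: Washed steel cap, 32 mm across, 22 mm high, loose inside the red basket; origin at the centre of its underside.
- basket_green: Loose metal basket with green grip, 0.2 kg, hanging on the blue stand. Origin: centre of its underside, z up. Open tray 90 x 90 mm, 34 high. A wire bail 84 wide rises from its two y sides to a hanging bar along y (6 thick) 130 mm up. Above the bar's middle, on a thin stem, a grip block 16 (x) x 50 (y) x 28 (z) mm, centre 175 mm up: pinch it along x. Holds one loose steel cap.
- cap_green: Washed steel cap, 32 mm across, 22 mm high, loose inside the green basket; origin at the centre of its underside.
- rinse_stand: Fixed steel stand with two hooks and a blue base plate (190 x 250 mm), where the two baskets hang at the start. Origin on the table below the middle between the hook seats, z up; hooks point to its own -x (towards the robot), 124 mm apart along y. One post and a cross bar (top 233 mm up) stand 85 mm behind (+x of) the seats; nothing is above the hooks.
- rinse_stand_l (a point): +y hook of the blue stand: where the middle of a hung basket's bar lies, 220 mm up; axes as the stand's. The hook is two 8 mm prongs 40 mm apart with a dip that the bar rests in; 28 mm in front of the dip their ends rise 15 mm above the bar's centre.
- rinse_stand_r (a point): -y hook of the blue stand: where the middle of a hung basket's bar lies, 220 mm up; axes as the stand's. The hook is two 8 mm prongs 40 mm apart with a dip that the bar rests in; 28 mm in front of the dip their ends rise 15 mm above the bar's centre.
- dry_stand: Fixed steel stand with two hooks and a yellow base plate (190 x 250 mm), empty at the start, where the baskets must go. Origin on the table below the middle between the hook seats, z up; hooks point to its own -x (towards the robot), 124 mm apart along y. One post and a cross bar (top 233 mm up) stand 85 mm behind (+x of) the seats; nothing is above the hooks.
- dry_stand_l (a point): +y hook of the yellow stand: where the middle of a hung basket's bar lies, 220 mm up; axes as the stand's. The hook is two 8 mm prongs 40 mm apart with a dip that the bar rests in; 28 mm in front of the dip their ends rise 15 mm above the bar's centre.
- dry_stand_r (a point): -y hook of the yellow stand: where the middle of a hung basket's bar lies, 220 mm up; axes as the stand's. The hook is two 8 mm prongs 40 mm apart with a dip that the bar rests in; 28 mm in front of the dip their ends rise 15 mm above the bar's centre.
- tub: Fixed grey open wash tub, 140 mm (x) by 210 mm (y), 45 mm high, 5 mm walls and floor; origin at the centre of its underside on the table, z up. A pump bottle (56 mm across) stands joined to it, centred 140 mm along its -y.
- pump_top (a point): Top centre of the blue pump head (a disc 34 mm across, about 124 mm above the table when up) on the white bottle at the tub's -y end; a short spout points to the tub, reaching to about the inner face of its -y wall.
- pump (a joint): Pump head travel in m: 0 up, 0.018 fully down on its stop. A spring pushes it back: about 3 N to start, 9 N at the stop.
- nozzle1: Used brass spray nozzle, loose, 60 g, standing on a fixed black rubber mat (130 x 260 mm, 4 mm thick): flange 32 mm across and 9 mm high, above it a neck 24 mm across, 36 mm high in all; origin at the centre of its underside, z along its axis. Two to four of these nozzles are there; absent ones read None.
- nozzle2: Used brass spray nozzle, loose, 60 g, standing on a fixed black rubber mat (130 x 260 mm, 4 mm thick): flange 32 mm across and 9 mm high, above it a neck 24 mm across, 36 mm high in all; origin at the centre of its underside, z along its axis. Two to four of these nozzles are there; absent ones read None.
- nozzle3: Used brass spray nozzle, loose, 60 g, standing on a fixed black rubber mat (130 x 260 mm, 4 mm thick): flange 32 mm across and 9 mm high, above it a neck 24 mm across, 36 mm high in all; origin at the centre of its underside, z along its axis. Two to four of these nozzles are there; absent ones read None.
- nozzle4: Used brass spray nozzle, loose, 60 g, standing on a fixed black rubber mat (130 x 260 mm, 4 mm thick): flange 32 mm across and 9 mm high, above it a neck 24 mm across, 36 mm high in all; origin at the centre of its underside, z along its axis. Two to four of these nozzles are there; absent ones read None.
- ink_jar: Bystander, loose, not part of the job: amber jar with black lid, 52 mm across, 75 mm high; origin at the underside.
- tape: Bystander, loose, not part of the job: yellow roll of tape, 80 mm across, 24 mm high; origin at the underside.
- palette_knife: Bystander, loose, not part of the job: palette knife 200 mm long; origin at the underside.
- paint_pot: Bystander, loose, not part of the job: white pot with red lid, 64 mm across, 70 mm high; origin at the underside.
- mug: Bystander, loose, not part of the job: blue mug, 76 mm across, 85 mm high; origin at the underside.
- sponge: Bystander, loose, not part of the job: yellow sponge block 70 x 100 x 30 mm; origin at the underside.
- varnish: Bystander, loose, not part of the job: green bottle, 48 mm across, 100 mm high; origin at the underside.

How it is judged:
By the outcome, as a careful person would: the job done as asked, in the order asked, and still so for the second after the job is handed in, with the robot touching nothing.
Of nozzle1, nozzle2, nozzle3, nozzle4 only 2 to 4 are there at a start; the rules pass over those that are not, and their reading is None.
At some moment in a run one of nozzle1, nozzle2, nozzle3, nozzle4 may be knocked a few centimetres aside while the robot is not near it.
It also fails if it takes over 208 s, if anything falls off the work surface, if the arm or the gripper's body presses on something with over 40 N, if the wrist force passes 120 N, or if a joint passes its speed limit or range.

## Working session

There is one attempt and no reset: what is moved stays moved. The work goes in short steps, Python scripts to look and compute and a tool call to move; the robot and the scene stay as the last step left them, time stands still between calls to the robot, and variables do not carry over. Pictures are saved under pics/ and viewed, at most 14 in all, crops included, and the job is handed in when it is done.

Besides the shell and the picture viewer there is one more tool, called in YAML: its name, and indented under it one key for each argument. send_rows: Moves the arm, as the interface text tells. Shift numbers are shares of 800 mm and turn numbers shares of 90 degrees, none past 1 either way. Its arguments: {"type":"object","properties":{"deltas":{"type":"array","items":{"type":"array"}},"gripper":{"type":"number"}},"required":["deltas"]}

```bash
ls; mkdir -p pics; python3 - <<'E'
from plant import ctrl
import cv2
print(ctrl.get_obs())
for n in("scene","top"):
    s=ctrl.snapshot(n); cv2.imwrite(f"pics/{n}0.png",s["color"][:,:,::-1])
    print(n,{k:v for k,v in s.items() if k!="color"})
E
```

```text
pics
{'clock': 0.0, 'joint_pos': array([-5.65429826e+01,  2.05912171e+01,  6.33257760e-01, -2.07900627e-02,
       -7.01370040e+01, -1.65058064e+01]), 'qvel': array([-0.02891332,  0.07650719,  0.05943203, -0.02671303, -0.11559234,
       -0.07854531]), 'tau': array([ 5.71624514e-04, -5.82714808e+01,  2.93048948e+01,  6.99693918e+00,
        6.80900455e-03, -1.78523433e-04]), 'tool_pos': array([ 0.19665717, -0.64530583,  0.29121904]), 'orientation': array([ 1.79903397e+02, -8.24439237e-03, -1.63055862e+02]), 'force': array([-0.14000633,  0.3265778 , -0.47681749]), 'moment': array([ 0.05663283, -0.02382924, -0.02041141]), 'gripper_force': 0.0, 'opening': 0.08756935099114302}
scene {'vertical_fov': 45.38126880930733, 'cx': 256.5586145302316, 'cy': 193.55230538936488, 'rvec': array([ 2.33871643,  1.14084419, -0.35126864]), 'tvec': array([-0.30127275, -0.25393142,  1.63331523]), 'shot': 1}
top {'vertical_fov': 42.32337339856424, 'cx': 251.73684967984713, 'cy': 189.61546629724967, 'rvec': array([ 2.17907566, -2.13743835,  0.15395958]), 'tvec': array([-0.03669355,  0.51730461,  1.64174759]), 'shot': 2}
```

View pics/scene0.png

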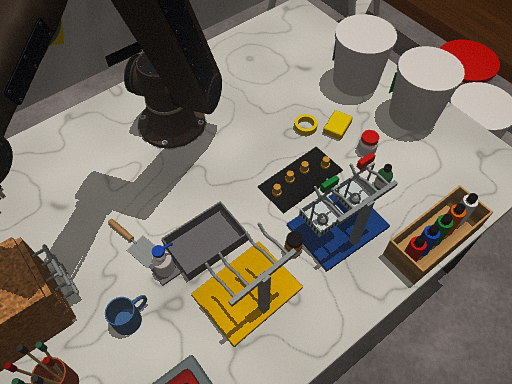

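View pics/top0.png

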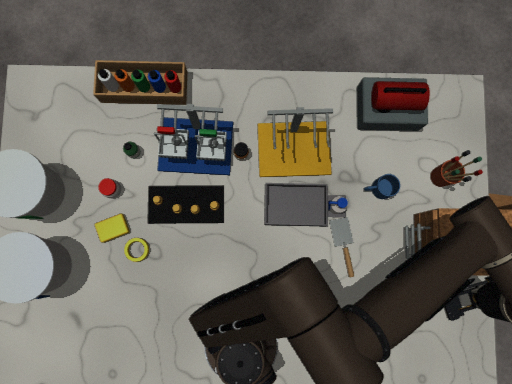

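```bash
cat > h.py <<'E'
from plant import ctrl
import numpy as np, cv2
def K(s):
    f=192/np.tan(np.radians(s["vertical_fov"]/2)); return f
def ray(s,uv):
    R=cv2.Rodrigues(np.array(s["rvec"]))[0]; f=K(s)
    d=R.T@np.array([(uv[0]-s["cx"])/f,(uv[1]-s["cy"])/f,1.]); return -R.T@s["tvec"],d
def plane(s,uv,z):
    o,d=ray(s,uv); return o+d*(z-o[2])/d[2]
def proj(s,P):
    R=cv2.Rodrigues(np.array(s["rvec"]))[0]; c=(R@np.atleast_2d(P).T).T+s["tvec"]
    return c[:,:2]/c[:,2:]*K(s)+[s["cx"],s["cy"]]
def tri(a,ua,b,ub):
    A=np.zeros((3,3));y=np.zeros(3);L=[]
    for s,u in((a,ua),(b,ub)):
        o,d=ray(s,u);d/=np.linalg.norm(d);M=np.eye(3)-np.outer(d,d);A+=M;y+=M@o;L.append((o,d))
    P=np.linalg.solve(A,y); n=np.cross(L[0][1],L[1][1]);n/=np.linalg.norm(n)
    return P,abs(n@(L[0][0]-L[1][0]))
def hsv(s,lo,hi):
    return cv2.inRange(cv2.cvtColor(s["color"],cv2.COLOR_RGB2HSV),np.array(lo),np.array(hi))
def px(d): return np.array(d["xy"])*[512,384]
def cen(m): 
    y,x=np.nonzero(m); return np.array([x.mean(),y.mean()])
def big(m):
    n,l,st,c=cv2.connectedComponentsWithStats(m.astype(np.uint8)); i=1+np.argmax(st[1:,4]); return l==i
E
python3 - <<'E'
from h import *
np.set_printoptions(precision=4,suppress=True)
t=ctrl.snapshot("top"); s=ctrl.snapshot("scene")
for n in("nozzle1","tub","pump_top","basket_red","basket_green","rinse_stand","dry_stand","ink_jar","varnish"):
    for nm,c in(("top",t),("scene",s)):
        r=[d for d in ctrl.cut_out(c,n) if d["conf"]>.3]
        print(n,nm,[(round(d["conf"],2),px(d).round(1),int(d["pixels"].sum()),(plane(c,px(d),.035 if n[0]=="n" else .124 if n=="pump_top" else .045 if n=="tub" else 0)[:2]).round(3)) for d in r])
# plates
for nm,lo,hi in(("blue",(105,120,40),(125,255,255)),("yellow",(18,150,100),(30,255,255)),("green",(50,100,40),(80,255,255)),("red",(0,170,80),(4,255,255))):
    for cn,c in(("top",t),("scene",s)):
        m=hsv(c,lo,hi)
        n,l,st,ce=cv2.connectedComponentsWithStats(m)
        o=np.argsort(-st[1:,4])[:4]+1
        print(nm,cn,[(st[i].tolist(),ce[i].round(1)) for i in o])
        if nm in("blue","yellow") and cn=="top":
            i=o[0];rr=cv2.minAreaRect(np.argwhere(l==i)[:,::-1].astype(np.float32));b=cv2.boxPoints(rr)
            P=np.array([plane(c,q,.005) for q in b]);print("corners",P[:,:2].round(4).tolist(),P.mean(0))
E
```

```text
nozzle1 top [(0.48, array([156.4, 198.5]), 59, array([0.481, 0.293])), (0.38, array([195.7, 208.8]), 54, array([0.449, 0.16 ])), (0.37, array([215.6, 204.4]), 86, array([0.465, 0.094]))]
nozzle1 scene [(0.67, array([302.7, 164.7]), 113, array([0.448, 0.222])), (0.67, array([291.2, 176.3]), 112, array([0.46 , 0.163])), (0.59, array([345.6, 231.8]), 3851, array([0.711, 0.16 ])), (0.51, array([279.2, 190.8]), 118, array([0.48 , 0.098]))]
tub top [(0.89, array([297.4, 205.8]), 3099, array([ 0.465, -0.18 ]))]
tub scene [(0.67, array([195. , 245.9]), 4402, array([ 0.482, -0.215])), (0.57, array([347.2, 229.4]), 3704, array([0.711, 0.164]))]
pump_top top [(0.38, array([343.9, 235.7]), 664, array([ 0.365, -0.32 ]))]
pump_top scene [(0.56, array([364.8, 144.5]), 459, array([0.554, 0.374])), (0.54, array([160.3, 250.5]), 145, array([ 0.475, -0.31 ])), (0.43, array([248.1, 288. ]), 6479, array([ 0.703, -0.19 ])), (0.37, array([351.6, 196. ]), 105, array([0.665, 0.209]))]
basket_red top [(0.97, array([174.3, 140.6]), 801, array([0.69 , 0.246]))]
basket_red scene [(0.59, array([357.7, 184.7]), 86
[... 2143 characters left out ...]
14, 76], array([138.1,  76.7])), ([455, 170, 5, 4, 15], array([456.9, 171.4]))]
green scene [([434, 215, 19, 31, 188], array([442.4, 228.3])), ([321, 175, 18, 17, 151], array([328.8, 183. ])), ([378, 168, 15, 13, 91], array([385.7, 174.2])), ([12, 378, 7, 6, 32], array([ 14.8, 380.7]))]
red top [([377, 82, 52, 22, 721], array([401.3,  93.8])), ([99, 179, 17, 16, 217], array([106.9, 186.4])), ([158, 127, 16, 5, 70], array([165.2, 129.2])), ([165, 70, 13, 13, 61], array([171. ,  77.4]))]
red scene [([440, 39, 60, 42, 1472], array([473.8,  58.5])), ([167, 369, 31, 15, 259], array([183.4, 378. ])), ([362, 130, 17, 13, 177], array([370.1, 136. ])), ([410, 237, 17, 14, 90], array([417.6, 244.7]))]
```

```bash
python3 - <<'E'
from h import *
np.set_printoptions(precision=4,suppress=True)
t=ctrl.snapshot("top"); s=ctrl.snapshot("scene")
g=tri(t,(207.5,131.6),s,(328.8,183)); print("green",g, plane(t,(207.5,131.6),.272))
m=hsv(s,(0,140,70),(6,255,255))|hsv(s,(172,140,70),(179,255,255)); m[:150]=0;m[175:]=0;m[:,:350]=0;m[:,385:]=0
print(cen(m),(m>0).sum(),"red",tri(t,(165.2,129.2),s,cen(m)),plane(t,(165.2,129.2),.272))
m=hsv(t,(10,100,80),(22,255,255));m[:180]=0;m[225:]=0;m[:,:148]=0;m[:,226:]=0
n,l,st,ce=cv2.connectedComponentsWithStats(m)
for i in range(1,n):
    if st[i,4]>15: print("noz",st[i],ce[i],plane(t,ce[i],.03))
print("pump",plane(t,(339.9,202.4),.12),tri(t,(339.9,202.4),s,(159.5,250)))
m=big(hsv(t,(0,0,0),(179,255,45))[185:226,145:228]); 
for d in ctrl.cut_out(t,"tub")[:1]:
    b=cv2.boxPoints(cv2.minAreaRect(np.argwhere(big(d["pixels"]))[:,::-1].astype(np.float32)));P=np.array([plane(t,q,.045) for q in b]);print(P,P.mean(0))
for c,nm in((t,"top"),(s,"scene")):
    y0,y1,x0,x1=(95,180,150,340) if nm=="top" else (150,350,180,400)
    k=4 if nm=="top" else 3
    cv2.imwrite(f"pics/c_{nm}.png",cv2.resize(c["color"][y0:y1,x0:x1,::-1],None,fx=k,fy=k,interpolation=cv2.INTER_CUBIC))
E
```

```text
green (array([0.6552, 0.1076, 0.2703]), np.float64(0.003000584575948693)) [0.6557 0.1087 0.272 ]
[365.8    158.9636] 110 red (array([0.6595, 0.2323, 0.2732]), np.float64(0.0012193825889659277)) [0.6603 0.233  0.272 ]
noz [153 196   8   9  50] [156.3  199.46] [0.4785 0.2943 0.03  ]
noz [210 201   9   9  50] [213.4  204.72] [0.4645 0.1015 0.03  ]
noz [172 204   8   9  52] [175.8654 207.7115] [0.4519 0.2274 0.03  ]
noz [190 205   9   9  53] [194.0377 208.4528] [0.4506 0.1663 0.03  ]
pump [ 0.471  -0.3088  0.12  ] (array([ 0.4707, -0.3098,  0.119 ]), np.float64(0.001801586173273515))
[[ 0.5398 -0.0674  0.045 ]
 [ 0.5454 -0.3473  0.045 ]
 [ 0.4006 -0.3463  0.045 ]
 [ 0.3953 -0.0696  0.045 ]] [ 0.4703 -0.2077  0.045 ]
```

View pics/c_top.png

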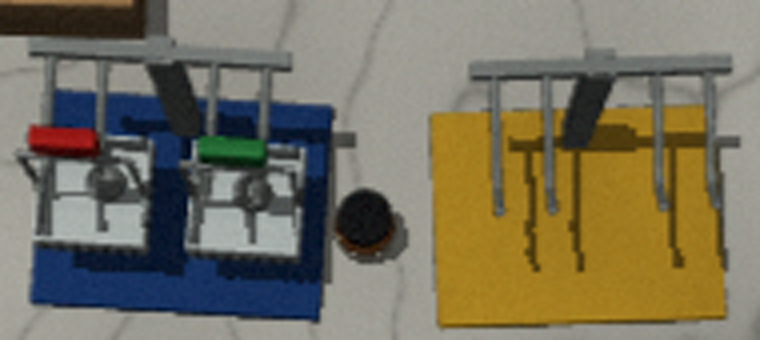

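```bash
python3 - <<'E'
from h import *
np.set_printoptions(precision=4,suppress=True)
t=ctrl.snapshot("top")
P=lambda u,v,z: plane(t,(u/4+150-.4,v/4+95-.4),z)
for n,a in(("blue",[(30,47),(290,60)]),("yel",[(470,70),(732,62)])):
    p,q=[P(*x,.233) for x in a]; d=p-q; m=(p+q)/2; yaw=np.arctan2(-d[0],d[1]); print(n,p,q,np.degrees(yaw),"seat mid",m[:2]-.085*np.array([np.cos(yaw),np.sin(yaw)]))
for x in [(500,212),(552,212),(662,207),(712,205)]: print(P(*x,.235))
for nm,lo,hi,u0 in(("blue",(105,120,40),(125,255,255),0),("yellow",(18,150,100),(30,255,255),0)):
    l=big(hsv(t,lo,hi)); ys,xs=np.nonzero(l)
    # front edge (bottom in image): line fit
    pts=np.array([plane(t,(x,ys[xs==x].max()+.5),.005) for x in np.unique(xs)[4:-4]])
    k=np.polyfit(pts[:,1],pts[:,0],1); print(nm,"front edge yaw",np.degrees(np.arctan(-k[0])),"x at mid",np.polyval(k,pts[:,1].mean()),np.ptp(pts[:,1]))
E
```

```text
blue [0.7407 0.2671 0.233 ] [0.7349 0.0698 0.233 ] -1.6838361214030477 seat mid [0.6529 0.1709]
yel [ 0.7301 -0.0671  0.233 ] [ 0.7408 -0.2665  0.233 ] 3.063973127031961 seat mid [ 0.6506 -0.1713]
[ 0.6201 -0.0911  0.235 ]
[ 0.6209 -0.1303  0.235 ]
[ 0.6265 -0.2131  0.235 ]
[ 0.6289 -0.2508  0.235 ]
blue front edge yaw -2.254010929861297 x at mid 0.5768340310857265 0.2277950527555317
yellow front edge yaw 2.834736340175174 x at mid 0.5750514997841688 0.2212906653164473
```

send_rows:
  deltas:
    - [[0, 0, -0.03], 0]
    - [[0, 0, -0.06], 0]
    - [[0, 0, -0.09], 0]
    - [[0, 0, -0.12], 0]
    - [[0, 0, -0.136], 0]

```text
clock: 1.72
tool_pos: [0.1967, -0.6462, 0.4045]
orientation: [-179.8, 0.0, -163.0]
force: [-0.2, -0.2, 0.6]
opening: 0.0874
gripper_force: 0.0
```

send_rows:
  deltas:
    - [[0, 0, 0], -0.079]
    - [[0, 0, 0], -0.158]
    - [[0, 0, 0], -0.237]
    - [[0, 0, 0], -0.316]
    - [[0, 0, 0], -0.394]

```text
clock: 2.13
tool_pos: [0.1967, -0.6456, 0.401]
orientation: [-180.0, 0.0, -127.2]
force: [-0.1, 0.5, -0.6]
opening: 0.0877
gripper_force: 0.0
```

send_rows:
  deltas:
    - [[0, 0, 0], -0.079]
    - [[0, 0, 0], -0.158]
    - [[0, 0, 0], -0.237]
    - [[0, 0, 0], -0.316]
    - [[0, 0, 0], -0.394]

```text
clock: 2.55
tool_pos: [0.1967, -0.6457, 0.401]
orientation: [180.0, 0.0, -91.8]
force: [-0.0, -0.2, -0.7]
opening: 0.0877
gripper_force: 0.0
```

send_rows:
  deltas:
    - [[-0.0385, -0.0215, 0], 0]
    - [[-0.077, -0.043, 0], 0]
    - [[-0.1155, -0.0645, 0], 0]
    - [[-0.154, -0.086, 0], 0]
    - [[-0.1925, -0.1077, 0], 0]

```text
clock: 2.97
tool_pos: [0.289, -0.4936, 0.401]
orientation: [-180.0, -0.0, -92.2]
force: [0.8, 0.2, -0.2]
opening: 0.0879
gripper_force: 0.0
```

send_rows:
  deltas:
    - [[-0.0385, -0.0215, 0], 0]
    - [[-0.077, -0.043, 0], 0]
    - [[-0.1155, -0.0645, 0], 0]
    - [[-0.154, -0.086, 0], 0]
    - [[-0.1925, -0.1077, 0], 0]

```text
clock: 3.38
tool_pos: [0.3808, -0.3427, 0.4013]
orientation: [-180.0, -0.0, -92.1]
force: [0.3, -1.0, 0.1]
opening: 0.0877
gripper_force: 0.0
```

send_rows:
  deltas:
    - [[-0.0385, -0.0215, 0], 0]
    - [[-0.077, -0.043, 0], 0]
    - [[-0.1155, -0.0645, 0], 0]
    - [[-0.154, -0.086, 0], 0]
    - [[-0.1925, -0.1077, 0], 0]

```text
clock: 3.8
tool_pos: [0.4727, -0.1919, 0.4014]
orientation: [-179.9, -0.0, -92.1]
force: [0.5, 0.1, -0.6]
opening: 0.0877
gripper_force: 0.0
```

send_rows:
  deltas:
    - [[-0.0385, -0.0215, 0], 0]
    - [[-0.077, -0.043, 0], 0]
    - [[-0.1155, -0.0645, 0], 0]
    - [[-0.154, -0.086, 0], 0]
    - [[-0.1925, -0.1077, 0], 0]

```text
clock: 4.22
tool_pos: [0.5646, -0.0412, 0.4013]
orientation: [-180.0, 0.0, -92.1]
force: [0.4, -0.4, -0.1]
opening: 0.0879
gripper_force: 0.0
```

send_rows:
  deltas:
    - [[-0.0385, -0.0215, 0], 0]
    - [[-0.077, -0.043, 0], 0]
    - [[-0.1155, -0.0645, 0], 0]
    - [[-0.16, -0.09, 0], 0]
    - [[-0.1925, -0.1077, 0], 0]

```text
clock: 4.63
tool_pos: [0.657, 0.1103, 0.4006]
orientation: [180.0, 0.0, -92.1]
force: [-0.0, -0.6, -0.6]
opening: 0.088
gripper_force: 0.0
```

```bash
cat >> h.py <<'E'
def go(x,y,z,yaw):
    "print tool-axis shares from the measured pose to a target pose"
    o=ctrl.get_obs();p=o["tool_pos"];a=np.radians(o["orientation"][2])
    d=np.array([x,y,z])-p; c,s=np.cos(a),np.sin(a)
    w=(yaw-np.degrees(a)+180)%360-180
    print("go",np.round(np.array([c*d[0]+s*d[1],s*d[0]-c*d[1],-d[2]])/.8,4),"turn",round(-w/90,4),"at",p.round(4),o["orientation"].round(2))
E
python3 - <<'E'
from h import *
w=ctrl.snapshot("wrist"); cv2.imwrite("pics/w1.png",w["color"][:,:,::-1])
R=cv2.Rodrigues(np.array(w["rvec"]))[0]; print("cam",-R.T@w["tvec"],R.round(3),w["vertical_fov"])
m=big(hsv(w,(50,100,40),(80,255,255))); print(cen(m),plane(w,cen(m),.279),m.sum())
b=cv2.minAreaRect(np.argwhere(m)[:,::-1].astype(np.float32));print(b,[plane(w,q,.279)[:2].round(4) for q in cv2.boxPoints(b)])
go(.6555,.1083,.312,-92.1)
E
```

```text
cam [0.65395763 0.03800149 0.49275772] [[-0.999  0.037 -0.   ]
 [ 0.035  0.963  0.269]
 [ 0.01   0.269 -0.963]] 64.0353536148088
[260.83092155 201.07387662] [0.65360408 0.1049978  0.279     ] 1313
((260.9999694824219, 200.99996948242188), (67.99998474121094, 19.999996185302734), 90.0) [array([0.6597, 0.0795]), array([0.6456, 0.08  ]), array([0.6468, 0.132 ]), array([0.6619, 0.1315])]
go [0.0069 0.0039 0.1087] turn 0.0013 at [0.6588 0.1137 0.3989] [179.94  -0.   -91.98]
```

View pics/w1.png

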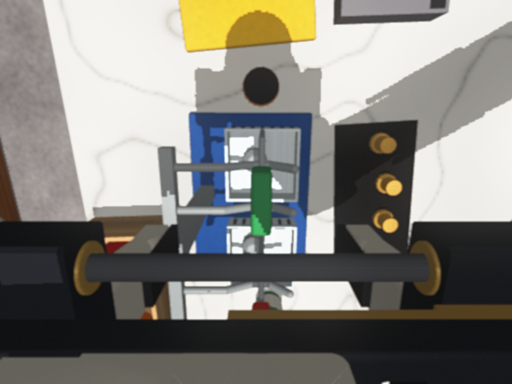

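send_rows:
  deltas:
    - [[0.0085, 0.0045, 0.02], 0]
    - [[0.0085, 0.0045, 0.045], 0]
    - [[0.0085, 0.0045, 0.07], 0]
    - [[0.0085, 0.0045, 0.095], 0]
    - [[0.0085, 0.0045, 0.1087], 0]

```text
clock: 5.1
tool_pos: [0.6512, 0.101, 0.3114]
orientation: [179.8, -0.0, -92.1]
force: [-0.7, 0.7, -0.7]
opening: 0.0879
gripper_force: 0.0
```

send_rows:
  deltas:
    - [[0, 0, 0], 0]
    - [[0, 0, 0], 0]
    - [[0, 0, 0], 0]
    - [[0, 0, 0], 0]
    - [[0, 0, 0], 0]
  gripper: 0

```text
clock: 5.52
tool_pos: [0.6524, 0.1012, 0.3153]
orientation: [-179.9, 0.0, -92.1]
force: [0.9, 0.5, -0.0]
opening: 0.0597
gripper_force: 0.0
```

send_rows:
  deltas:
    - [[0, 0, 0], 0]
    - [[0, 0, 0], 0]
    - [[0, 0, 0], 0]
    - [[0, 0, 0], 0]
    - [[0, 0, 0], 0]

```text
clock: 5.93
tool_pos: [0.652, 0.1011, 0.314]
orientation: [-180.0, -0.0, -92.1]
force: [-0.1, 0.0, 0.7]
opening: 0.0263
gripper_force: 0.0
```

send_rows:
  deltas:
    - [[-0.0076, -0.003, 0], 0]
    - [[-0.0076, -0.003, 0], 0]
    - [[-0.0076, -0.003, 0], 0]
    - [[-0.0076, -0.003, 0], 0]
    - [[-0.0076, -0.003, 0], 0]

```text
clock: 6.35
tool_pos: [0.6548, 0.1075, 0.314]
orientation: [-180.0, 0.0, -92.1]
force: [1.2, 1.6, 0.4]
opening: 0.0157
gripper_force: 30.0
```

send_rows:
  deltas:
    - [[0, 0, 0], 0]
    - [[0, 0, 0], 0]
    - [[0, 0, 0], 0]
    - [[0, 0, 0], 0]
    - [[0, 0, 0], 0]

```text
clock: 6.77
tool_pos: [0.6547, 0.1071, 0.314]
orientation: [-180.0, 0.0, -92.1]
force: [1.4, 1.8, 0.3]
opening: 0.0156
gripper_force: 30.0
```

send_rows:
  deltas:
    - [[0, 0, -0.008], 0]
    - [[0, 0, -0.019], 0]
    - [[0, 0, -0.03], 0]
    - [[0, 0, -0.042], 0]
    - [[0, 0, -0.05], 0]

```text
clock: 7.18
tool_pos: [0.655, 0.107, 0.356]
orientation: [-179.9, 0.0, -92.1]
force: [-0.1, -0.1, -0.9]
opening: 0.0157
gripper_force: 30.0
```

send_rows:
  deltas:
    - [[0, 0.008, 0], 0]
    - [[0, 0.024, 0], 0]
    - [[0, 0.04, 0], 0]
    - [[0, 0.056, 0], 0]
    - [[0, 0.072, 0], 0]

```text
clock: 7.6
tool_pos: [0.5959, 0.1091, 0.3538]
orientation: [180.0, 0.0, -92.1]
force: [-0.3, -0.1, -1.6]
opening: 0.0158
gripper_force: 30.0
```

send_rows:
  deltas:
    - [[0, 0.016, 0], 0]
    - [[0, 0.032, 0], 0]
    - [[0, 0.048, 0], 0]
    - [[0, 0.058, 0], 0]
    - [[0, 0.0655, 0], 0]

```text
clock: 8.02
tool_pos: [0.5436, 0.1111, 0.3543]
orientation: [-180.0, 0.0, -92.1]
force: [0.3, 0.7, -2.4]
opening: 0.016
gripper_force: 30.0
```

send_rows:
  deltas:
    - [[0.012, 0, 0], 0]
    - [[0.032, -0.001, 0], 0]
    - [[0.054, -0.002, 0], 0]
    - [[0.076, -0.003, 0], 0]
    - [[0.098, -0.004, 0], 0]

```text
clock: 8.43
tool_pos: [0.5452, 0.0316, 0.3539]
orientation: [180.0, -0.0, -92.1]
force: [-0.2, 0.2, -1.9]
opening: 0.0161
gripper_force: 30.0
```

send_rows:
  deltas:
    - [[0.022, -0.001, 0], 0]
    - [[0.044, -0.002, 0], 0]
    - [[0.066, -0.003, 0], 0]
    - [[0.088, -0.004, 0], 0]
    - [[0.11, -0.006, 0], 0]

```text
clock: 8.85
tool_pos: [0.5465, -0.0567, 0.3539]
orientation: [180.0, -0.0, -92.1]
force: [1.2, -0.1, -2.3]
opening: 0.0159
gripper_force: 30.0
```

send_rows:
  deltas:
    - [[0.022, -0.001, 0], 0]
    - [[0.044, -0.002, 0], 0]
    - [[0.066, -0.003, 0], 0]
    - [[0.088, -0.004, 0], 0]
    - [[0.11, -0.006, 0], 0]

```text
clock: 9.27
tool_pos: [0.548, -0.1449, 0.3539]
orientation: [180.0, -0.0, -92.1]
force: [0.7, -0.1, -1.3]
opening: 0.0156
gripper_force: 30.0
```

send_rows:
  deltas:
    - [[0.022, -0.001, 0], -0.008]
    - [[0.044, -0.002, 0], -0.02]
    - [[0.066, -0.003, 0], -0.032]
    - [[0.08, -0.004, 0], -0.044]
    - [[0.09, -0.005, 0], -0.0544]

```text
clock: 9.68
tool_pos: [0.5493, -0.2174, 0.3536]
orientation: [180.0, -0.0, -87.3]
force: [0.7, -0.3, -2.5]
opening: 0.0163
gripper_force: 30.0
```

send_rows:
  deltas:
    - [[0.015, 0, 0], 0]
    - [[0.025, 0, 0], 0]
    - [[0.029, 0, 0], 0]
    - [[0.029, 0, 0], 0]
    - [[0.029, 0, 0], 0]

```text
clock: 10.1
tool_pos: [0.5505, -0.2388, 0.3539]
orientation: [180.0, 0.0, -87.3]
force: [-0.6, -0.1, -2.5]
opening: 0.0158
gripper_force: 30.0
```

```bash
python3 - <<'E'
from h import *
go(.549,-.2388,.354,-87.2)
for n in("wrist","top"):
    w=ctrl.snapshot(n); cv2.imwrite(f"pics/{n}2.png",w["color"][:,:,::-1])
    for k,(p,q) in {"l":(-.1096,.653),"r":(-.2334,.659)}.items(): print(n,k,proj(w,[[q,p,.22]]))
go(.549,-.2388,.354,-87.2)
E
```

```text
go [-0.0001  0.0018 -0.0002] turn -0.0008 at [ 0.5505 -0.2388  0.3539] [ 1.7999e+02  1.0000e-02 -8.7270e+01]
wrist l [[133.34228863 337.37443939]]
wrist r [[115.81111953 203.37714683]]
top l [[280.50750862 138.19672613]]
top r [[321.09570523 137.12222973]]
go [0.0004 0.0019 0.    ] turn -0.0002 at [ 0.5505 -0.2384  0.354 ] [-1.800e+02  1.000e-02 -8.722e+01]
```

View pics/wrist2.png

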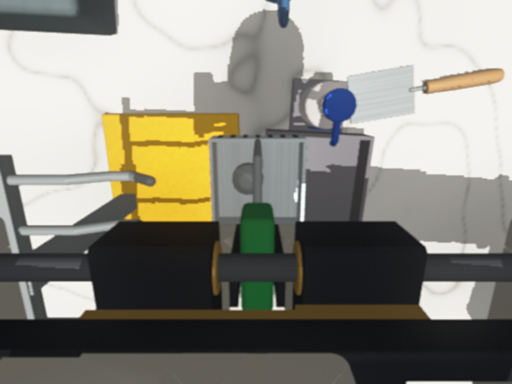

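send_rows:
  deltas:
    - [[0, -0.01, 0], 0]
    - [[0, -0.025, 0], 0]
    - [[0, -0.04, 0], 0]
    - [[0, -0.055, 0], 0]
    - [[0, -0.07, 0], 0]

```text
clock: 10.62
tool_pos: [0.6082, -0.2357, 0.3536]
orientation: [180.0, 0.0, -87.2]
force: [-0.7, 0.6, -2.2]
opening: 0.016
gripper_force: 30.0
```

send_rows:
  deltas:
    - [[0, -0.015, 0], 0]
    - [[0, -0.03, 0], 0]
    - [[0, -0.045, 0], 0]
    - [[0, -0.057, 0], 0]
    - [[0, -0.0655, 0], 0]

```text
clock: 11.03
tool_pos: [0.6605, -0.2332, 0.353]
orientation: [179.9, 0.0, -87.2]
force: [0.2, -0.0, -1.6]
opening: 0.0161
gripper_force: 30.0
```

```bash
python3 - <<'E'
from h import *
s=ctrl.snapshot("scene"); cv2.imwrite("pics/s3.png",cv2.resize(s["color"][180:345,180:345,::-1],None,fx=3.5,fy=3.5,interpolation=cv2.INTER_CUBIC))
go(.659,-.2334,.316,-87.2)
E
```

```text
go [0.0001 0.0025 0.046 ] turn -0.0 at [ 0.661  -0.2332  0.3528] [179.95   0.   -87.2 ]
```

View pics/s3.png

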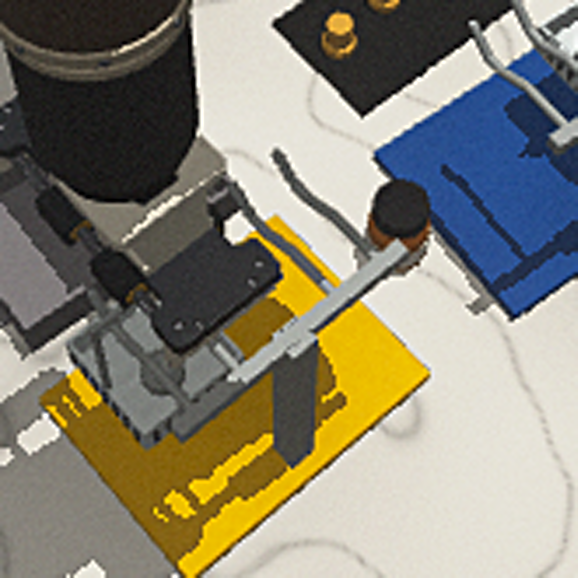

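send_rows:
  deltas:
    - [[0, 0.001, 0.01], 0]
    - [[0, 0.002, 0.02], 0]
    - [[0, 0.002, 0.03], 0]
    - [[0, 0.002, 0.039], 0]
    - [[0, 0.002, 0.046], 0]

```text
clock: 11.5
tool_pos: [0.6564, -0.2336, 0.3161]
orientation: [179.9, 0.0, -87.2]
force: [-0.1, 0.1, -2.1]
opening: 0.0157
gripper_force: 30.0
```

send_rows:
  deltas:
    - [[0, 0, 0.001], 0]
    - [[0, 0, 0.0025], 0]
    - [[0, 0, 0.0025], 0]
    - [[0, 0, 0.0025], 0]
    - [[0, 0, 0.0025], 0]

```text
clock: 11.92
tool_pos: [0.6573, -0.2337, 0.3157]
orientation: [-180.0, -0.0, -87.2]
force: [-0.7, 0.1, -1.3]
opening: 0.0158
gripper_force: 30.0
```

send_rows:
  deltas:
    - [[0, 0, 0.001], 0]
    - [[0, 0, 0.002], 0]
    - [[0, 0, 0.003], 0]
    - [[0, 0, 0.003], 0]
    - [[0, 0, 0.003], 0]

```text
clock: 12.33
tool_pos: [0.6573, -0.2337, 0.3138]
orientation: [-179.9, -0.0, -87.2]
force: [-1.8, 0.9, 5.6]
opening: 0.0162
gripper_force: 30.0
```

send_rows:
  deltas:
    - [[0, 0, -0.001], 0]
    - [[0, 0, -0.001], 0]
    - [[0, 0, -0.001], 0]
    - [[0, 0, -0.001], 0]
    - [[0, 0, -0.001], 0]
  gripper: 0.8

```text
clock: 12.75
tool_pos: [0.6572, -0.2336, 0.3133]
orientation: [180.0, 0.0, -87.2]
force: [0.5, -0.3, 0.9]
opening: 0.0435
gripper_force: 0.0
```

send_rows:
  deltas:
    - [[0, 0, 0], 0]
    - [[0, 0, 0], 0]
    - [[0, 0, 0], 0]
    - [[0, 0, 0], 0]
    - [[0, 0, 0], 0]

```text
clock: 13.17
tool_pos: [0.6572, -0.2336, 0.3136]
orientation: [180.0, 0.0, -87.2]
force: [0.3, 0.5, -0.4]
opening: 0.0693
gripper_force: 0.0
```

send_rows:
  deltas:
    - [[0, 0, -0.01], 0]
    - [[0, 0, -0.03], 0]
    - [[0, 0, -0.06], 0]
    - [[0, 0, -0.09], 0]
    - [[0, 0, -0.12], 0]

```text
clock: 13.58
tool_pos: [0.657, -0.2337, 0.4114]
orientation: [-180.0, -0.0, -87.2]
force: [1.6, 0.2, 0.6]
opening: 0.0704
gripper_force: 0.0
```

```bash
python3 - <<'E'
from h import *
w=ctrl.snapshot("wrist"); cv2.imwrite("pics/w4.png",w["color"][:,:,::-1])
m=big(hsv(w,(50,100,40),(80,255,255))); print(cen(m),plane(w,cen(m),.279),m.sum())
go(.6598,.2325,.408,-92.1)
E
```

```text
[255.08710801 199.08885017] [ 0.65825467 -0.23732306  0.279     ] 1148
go [-0.5829 -0.0307  0.0118] turn 0.0542 at [ 0.6579 -0.2345  0.4175] [-179.59   -0.19  -87.22]
```

View pics/w4.png

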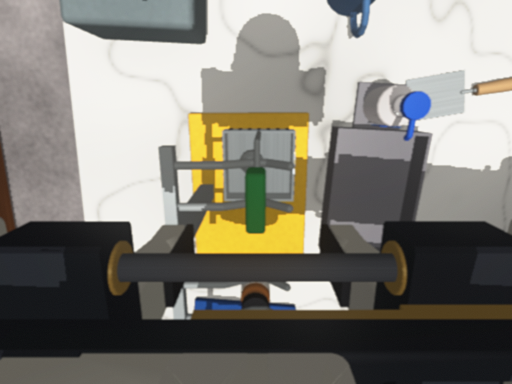

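send_rows:
  deltas:
    - [[-0.038, -0.002, 0], 0]
    - [[-0.076, -0.004, 0], 0]
    - [[-0.115, -0.006, 0], 0]
    - [[-0.155, -0.008, 0], 0]
    - [[-0.194, -0.01, 0], 0]
  gripper: 1

```text
clock: 14.05
tool_pos: [0.6574, -0.077, 0.4103]
orientation: [-180.0, -0.0, -87.3]
force: [1.1, 0.3, -0.1]
opening: 0.087
gripper_force: 0.0
```

send_rows:
  deltas:
    - [[-0.038, -0.002, 0], 0]
    - [[-0.076, -0.004, 0], 0]
    - [[-0.115, -0.006, 0], 0]
    - [[-0.155, -0.008, 0], 0]
    - [[-0.194, -0.01, 0], 0]

```text
clock: 14.47
tool_pos: [0.658, 0.0787, 0.4104]
orientation: [-179.9, 0.0, -87.2]
force: [0.3, -0.1, -0.2]
opening: 0.0874
gripper_force: 0.0
```

send_rows:
  deltas:
    - [[-0.05, -0.003, 0], 0.01]
    - [[-0.1, -0.005, 0], 0.03]
    - [[-0.14, -0.008, 0], 0.045]
    - [[-0.18, -0.01, 0], 0.054]
    - [[-0.194, -0.01, 0], 0.054]

```text
clock: 14.88
tool_pos: [0.6583, 0.2366, 0.4093]
orientation: [180.0, 0.0, -92.0]
force: [0.4, -0.0, -0.4]
opening: 0.0876
gripper_force: 0.0
```

send_rows:
  deltas:
    - [[0, 0, 0], 0]
    - [[0, 0, 0], 0]
    - [[0, 0, 0], 0]
    - [[0, 0, 0], 0]
    - [[0, 0, 0], 0]

```text
clock: 15.3
tool_pos: [0.6588, 0.2313, 0.4101]
orientation: [-180.0, 0.0, -92.2]
force: [0.3, -0.5, 0.2]
opening: 0.0877
gripper_force: 0.0
```

```bash
python3 - <<'E'
from h import *
w=ctrl.snapshot("wrist")
m=big(hsv(w,(0,140,70),(6,255,255))[130:240,200:330]|hsv(w,(172,140,70),(179,255,255))[130:240,200:330]); c=cen(m)+[200,130]
print(c,plane(w,c,.279),m.sum())
go(.6592,.2315,.314,-92.1)
E
```

```text
[257.36967632 201.69846678] [0.65815438 0.22934016 0.279     ] 1174
go [-1.000e-04 -4.000e-04  1.201e-01] turn -0.0008 at [0.6589 0.2314 0.4101] [-1.7997e+02  2.0000e-02 -9.2170e+01]
```

send_rows:
  deltas:
    - [[0, 0, 0.025], 0]
    - [[0, 0, 0.055], 0]
    - [[0, 0, 0.085], 0]
    - [[0, 0, 0.11], 0]
    - [[0, 0, 0.12], 0]

```text
clock: 15.77
tool_pos: [0.6578, 0.2315, 0.3104]
orientation: [179.8, -0.1, -92.2]
force: [-0.2, -0.8, -0.6]
opening: 0.0877
gripper_force: 0.0
```

send_rows:
  deltas:
    - [[0, 0, 0], 0]
    - [[0, 0, 0], 0]
    - [[0, 0, 0], 0]
    - [[0, 0, 0], 0]
    - [[0, 0, 0], 0]
  gripper: 0

```text
clock: 16.18
tool_pos: [0.6591, 0.2327, 0.3151]
orientation: [-179.9, 0.1, -92.1]
force: [-1.0, 0.1, -0.5]
opening: 0.0598
gripper_force: 0.0
```

send_rows:
  deltas:
    - [[0, 0, 0], 0]
    - [[0, 0, 0], 0]
    - [[0, 0, 0], 0]
    - [[0, 0, 0], 0]
    - [[0, 0, 0], 0]

```text
clock: 16.6
tool_pos: [0.6587, 0.2326, 0.3136]
orientation: [180.0, -0.0, -92.1]
force: [0.1, 0.5, -1.2]
opening: 0.0266
gripper_force: 0.0
```

send_rows:
  deltas:
    - [[0, 0, 0], 0]
    - [[0, 0, 0], 0]
    - [[0, 0, 0], 0]
    - [[0, 0, 0], 0]
    - [[0, 0, 0], 0]

```text
clock: 17.02
tool_pos: [0.6587, 0.2326, 0.3135]
orientation: [180.0, -0.0, -92.1]
force: [-1.7, 0.0, -0.1]
opening: 0.0159
gripper_force: 30.0
```

send_rows:
  deltas:
    - [[0, 0, -0.008], 0]
    - [[0, 0, -0.019], 0]
    - [[0, 0, -0.03], 0]
    - [[0, 0, -0.042], 0]
    - [[0, 0, -0.05], 0]

```text
clock: 17.43
tool_pos: [0.659, 0.2327, 0.3557]
orientation: [-179.9, 0.0, -92.1]
force: [-0.0, 0.9, -1.5]
opening: 0.0155
gripper_force: 30.0
```

send_rows:
  deltas:
    - [[0, 0.008, 0], 0]
    - [[0, 0.024, 0], 0]
    - [[0, 0.04, 0], 0]
    - [[0, 0.056, 0], 0]
    - [[0, 0.072, 0], 0]

```text
clock: 17.85
tool_pos: [0.6, 0.2346, 0.3533]
orientation: [180.0, -0.0, -92.1]
force: [0.2, -0.1, -1.8]
opening: 0.016
gripper_force: 30.0
```

send_rows:
  deltas:
    - [[0, 0.016, 0], 0]
    - [[0, 0.032, 0], 0]
    - [[0, 0.048, 0], 0]
    - [[0, 0.058, 0], 0]
    - [[0, 0.0655, 0], 0]

```text
clock: 18.27
tool_pos: [0.5477, 0.2366, 0.3539]
orientation: [-180.0, 0.0, -92.1]
force: [0.8, -0.1, -1.9]
opening: 0.0158
gripper_force: 30.0
```

send_rows:
  deltas:
    - [[0.012, 0, 0], 0]
    - [[0.032, 0, 0], 0]
    - [[0.054, -0.001, 0], 0]
    - [[0.076, -0.001, 0], 0]
    - [[0.098, -0.002, 0], 0]

```text
clock: 18.68
tool_pos: [0.5475, 0.1558, 0.3535]
orientation: [180.0, -0.0, -92.1]
force: [0.4, 0.3, -2.4]
opening: 0.0156
gripper_force: 30.0
```

send_rows:
  deltas:
    - [[0.022, 0, 0], 0]
    - [[0.044, -0.001, 0], 0]
    - [[0.066, -0.001, 0], 0]
    - [[0.088, -0.002, 0], 0]
    - [[0.11, -0.002, 0], 0]

```text
clock: 19.1
tool_pos: [0.5458, 0.0674, 0.3536]
orientation: [180.0, -0.0, -92.2]
force: [0.1, -0.4, -1.8]
opening: 0.0162
gripper_force: 30.0
```

send_rows:
  deltas:
    - [[0.022, 0, 0], 0]
    - [[0.044, -0.001, 0], 0]
    - [[0.066, -0.001, 0], 0]
    - [[0.088, -0.002, 0], 0]
    - [[0.11, -0.002, 0], 0]

```text
clock: 19.52
tool_pos: [0.5438, -0.0205, 0.3536]
orientation: [-180.0, -0.0, -92.2]
force: [0.5, 0.3, -1.7]
opening: 0.0161
gripper_force: 30.0
```

send_rows:
  deltas:
    - [[0.022, 0, 0], -0.008]
    - [[0.044, -0.001, 0], -0.02]
    - [[0.066, -0.001, 0], -0.032]
    - [[0.08, -0.002, 0], -0.044]
    - [[0.09, -0.003, 0], -0.0544]

```text
clock: 19.93
tool_pos: [0.5432, -0.0929, 0.3536]
orientation: [180.0, -0.0, -87.3]
force: [-0.2, 0.1, -1.8]
opening: 0.0157
gripper_force: 30.0
```

send_rows:
  deltas:
    - [[0.015, 0, 0], 0]
    - [[0.025, 0, 0], 0]
    - [[0.031, 0, 0], 0]
    - [[0.031, 0, 0], 0]
    - [[0.031, 0, 0], 0]

```text
clock: 20.35
tool_pos: [0.5452, -0.115, 0.3535]
orientation: [180.0, 0.0, -87.3]
force: [0.6, -0.2, -3.1]
opening: 0.0157
gripper_force: 30.0
```

```bash
python3 - <<'E'
from h import *
w=ctrl.snapshot("wrist"); cv2.imwrite("pics/w5.png",w["color"][:,:,::-1])
print(proj(w,[[.653,-.1096,.22],[.625,-.111,.235]]))
go(.5431,-.115,.354,-87.2);go(.653,-.1096,.354,-87.2)
E
```

```text
[[116.48810351 203.46780937]
 [146.04249575 209.72534865]]
go [ 0.0004  0.0026 -0.0006] turn -0.0002 at [ 0.5452 -0.1146  0.3535] [ 1.800e+02  1.000e-02 -8.722e+01]
go [ 0.0003 -0.1349 -0.0006] turn -0.0002 at [ 0.5452 -0.1146  0.3535] [ 1.800e+02  1.000e-02 -8.722e+01]
```

View pics/w5.png

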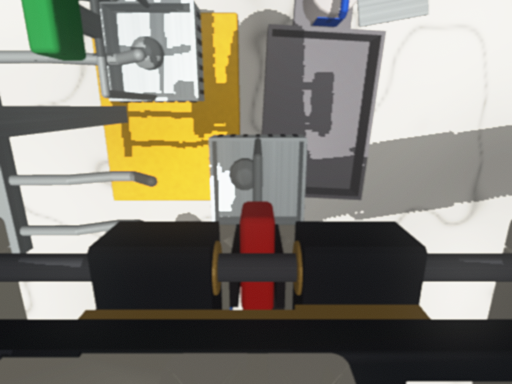

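send_rows:
  deltas:
    - [[0, -0.01, 0], 0]
    - [[0, -0.025, 0], 0]
    - [[0, -0.04, 0], 0]
    - [[0, -0.055, 0], 0]
    - [[0, -0.07, 0], 0]

```text
clock: 20.82
tool_pos: [0.6029, -0.1114, 0.3532]
orientation: [180.0, -0.0, -87.2]
force: [-0.0, 0.1, -3.0]
opening: 0.0156
gripper_force: 30.0
```

send_rows:
  deltas:
    - [[0, -0.015, 0], 0]
    - [[0, -0.03, 0], 0]
    - [[0, -0.045, 0], 0]
    - [[0, -0.056, 0], 0]
    - [[0, -0.064, 0], 0]

```text
clock: 21.23
tool_pos: [0.6539, -0.1091, 0.3526]
orientation: [179.9, -0.0, -87.2]
force: [-0.2, -0.2, -2.2]
opening: 0.0157
gripper_force: 30.0
```

send_rows:
  deltas:
    - [[0, 0, 0.01], 0]
    - [[0, 0, 0.02], 0]
    - [[0, 0, 0.03], 0]
    - [[0, 0, 0.039], 0]
    - [[0, 0, 0.046], 0]

```text
clock: 21.65
tool_pos: [0.6515, -0.1094, 0.3156]
orientation: [179.9, 0.0, -87.2]
force: [-0.4, -0.1, -2.5]
opening: 0.0158
gripper_force: 30.0
```

send_rows:
  deltas:
    - [[0, 0, 0.001], 0]
    - [[0, 0, 0.002], 0]
    - [[0, 0, 0.0035], 0]
    - [[0, 0, 0.004], 0]
    - [[0, 0, 0.004], 0]

```text
clock: 22.07
tool_pos: [0.6524, -0.1094, 0.3139]
orientation: [-180.0, -0.0, -87.2]
force: [0.8, -0.4, -2.5]
opening: 0.0159
gripper_force: 30.0
```

send_rows:
  deltas:
    - [[0, 0, 0.001], 0]
    - [[0, 0, 0.002], 0]
    - [[0, 0, 0.002], 0]
    - [[0, 0, 0.002], 0]
    - [[0, 0, 0.002], 0]

```text
clock: 22.48
tool_pos: [0.6525, -0.1094, 0.3132]
orientation: [-179.9, -0.0, -87.2]
force: [-1.6, 1.1, 6.0]
opening: 0.0154
gripper_force: 30.0
```

send_rows:
  deltas:
    - [[0, 0, -0.001], 0]
    - [[0, 0, -0.001], 0]
    - [[0, 0, -0.001], 0]
    - [[0, 0, -0.001], 0]
    - [[0, 0, -0.001], 0]
  gripper: 0.8

```text
clock: 22.9
tool_pos: [0.6523, -0.1094, 0.3125]
orientation: [180.0, 0.0, -87.2]
force: [-0.0, 0.3, -0.1]
opening: 0.0438
gripper_force: 0.0
```

send_rows:
  deltas:
    - [[0, 0, 0], 0]
    - [[0, 0, 0], 0]
    - [[0, 0, 0], 0]
    - [[0, 0, 0], 0]
    - [[0, 0, 0], 0]

```text
clock: 23.32
tool_pos: [0.6523, -0.1094, 0.3128]
orientation: [180.0, -0.0, -87.2]
force: [0.1, -0.4, -0.5]
opening: 0.0693
gripper_force: 0.0
```

send_rows:
  deltas:
    - [[0, 0, -0.01], 0]
    - [[0, 0, -0.03], 0]
    - [[0, 0, -0.06], 0]
    - [[0, 0, -0.09], 0]
    - [[0, 0, -0.12], 0]

```text
clock: 23.73
tool_pos: [0.6522, -0.1095, 0.4106]
orientation: [-180.0, -0.0, -87.2]
force: [0.6, 1.0, 0.3]
opening: 0.0703
gripper_force: 0.0
```

```bash
cat >> h.py <<'E'
def noz(t):
    "nozzles: brass blobs in the top picture near mat and tub"
    m=hsv(t,(10,100,80),(22,255,255));m[:180]=0;m[235:]=0;m[:,:135]=0;m[:,240:]=0
    n,l,st,ce=cv2.connectedComponentsWithStats(m)
    for i in range(1,n):
        if st[i,4]>12: print("noz",st[i,4],ce[i].round(1),plane(t,ce[i],.03)[:2].round(4))
E
python3 - <<'E'
from h import *
t=ctrl.snapshot("top"); noz(t); cv2.imwrite("pics/t6.png",cv2.resize(t["color"][90:270,130:370,::-1],None,fx=3.3,fy=3.3,interpolation=cv2.INTER_CUBIC))
E
```

```text
noz 53 [156.7 199.5] [0.4783 0.293 ]
noz 58 [176.2 207.9] [0.4512 0.2263]
```

View pics/t6.png

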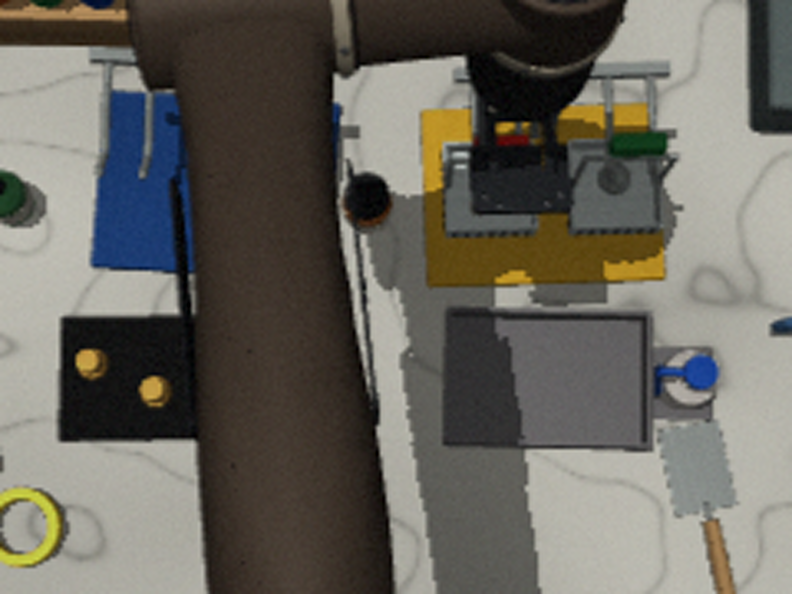

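send_rows:
  deltas:
    - [[-0.0275, 0.0222, 0], 0]
    - [[-0.055, 0.0444, 0], 0]
    - [[-0.0825, 0.0666, 0], 0]
    - [[-0.11, 0.0888, 0], 0]
    - [[-0.1375, 0.111, 0], 0]

```text
clock: 24.2
tool_pos: [0.5573, -0.0032, 0.4093]
orientation: [-180.0, 0.0, -87.2]
force: [0.8, 0.8, -0.2]
opening: 0.07
gripper_force: 0.0
```

send_rows:
  deltas:
    - [[-0.0275, 0.0222, 0], 0.01]
    - [[-0.055, 0.0444, 0], 0.02]
    - [[-0.0825, 0.0666, 0], 0.031]
    - [[-0.115, 0.093, 0], 0.031]
    - [[-0.1375, 0.111, 0], 0.031]

```text
clock: 24.62
tool_pos: [0.4626, 0.1027, 0.4096]
orientation: [-179.9, 0.1, -90.0]
force: [-0.2, 0.5, 0.1]
opening: 0.0703
gripper_force: 0.0
```

send_rows:
  deltas:
    - [[0, 0, 0.045], 0]
    - [[0, 0, 0.095], 0]
    - [[0, 0, 0.145], 0]
    - [[0, 0, 0.195], 0]
    - [[0, 0, 0.235], 0]

```text
clock: 25.03
tool_pos: [0.4634, 0.1014, 0.219]
orientation: [180.0, 0.0, -90.0]
force: [0.1, -0.8, -0.1]
opening: 0.0701
gripper_force: 0.0
```

send_rows:
  deltas:
    - [[0, 0, 0], 0]
    - [[0, 0, 0], 0]
    - [[0, 0, 0], 0]
    - [[0, 0, 0], 0]
    - [[0, 0, 0], 0]

```text
clock: 25.45
tool_pos: [0.4652, 0.1023, 0.223]
orientation: [-179.8, 0.1, -90.0]
force: [0.1, -0.0, 0.7]
opening: 0.07
gripper_force: 0.0
```

```bash
cat >> h.py <<'E'
def wn(name):
    w=ctrl.snapshot("wrist"); cv2.imwrite(f"pics/{name}.png",w["color"][:,:,::-1])
    for d in ctrl.cut_out(w,"nozzle1"):
        if d["conf"]>.3:
            p=px(d); print(round(d["conf"],2),p.round(0),int(d["pixels"].sum()),plane(w,p,.025)[:2].round(4))
    m=hsv(w,(10,100,80),(24,255,255)); n,l,st,ce=cv2.connectedComponentsWithStats(m)
    for i in range(1,n):
        if st[i,4]>120: print("blob",st[i].tolist(),ce[i].round(0),plane(w,ce[i],.025)[:2].round(4))
    return w
E
python3 - <<'E'
from h import *
wn("w7"); go(.4645,.1015,.2,-90)
E
```

```text
0.94 [268. 291.] 646 [0.4534 0.2228]
0.89 [257. 177.] 819 [0.4657 0.0969]
0.65 [274. 236.] 780 [0.4479 0.1587]
0.47 [ 75. 174.] 15703 [0.6413 0.0936]
blob [0, 0, 146, 21, 2207] [67.  8.] [ 0.6258 -0.0488]
blob [29, 52, 47, 63, 1200] [58. 85.] [0.6434 0.0122]
blob [243, 162, 33, 36, 741] [260. 178.] [0.4628 0.0976]
blob [256, 222, 32, 32, 835] [272. 238.] [0.4501 0.1611]
blob [107, 242, 24, 53, 585] [116. 268.] [0.6143 0.1958]
blob [394, 242, 13, 53, 268] [402. 270.] [0.313 0.197]
blob [192, 281, 320, 38, 3560] [351. 309.] [0.3622 0.2452]
go [0.0006 0.0003 0.0278] turn 0.0001 at [0.4647 0.102  0.2223] [-1.7987e+02  8.0000e-02 -8.9990e+01]
```

View pics/w7.png

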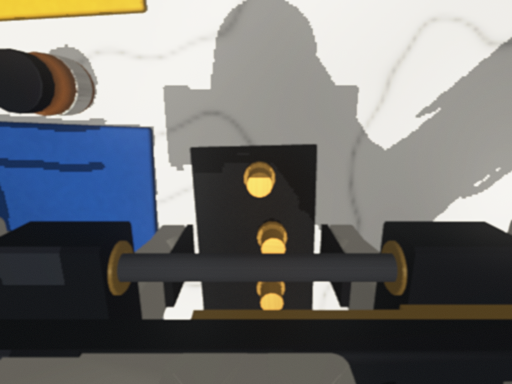

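send_rows:
  deltas:
    - [[0.003, 0.001, 0.04], 0]
    - [[0.003, 0.001, 0.08], 0]
    - [[0.003, 0.001, 0.12], 0]
    - [[0.003, 0.001, 0.155], 0]
    - [[0.003, 0.001, 0.174], 0]

```text
clock: 25.97
tool_pos: [0.4625, 0.0987, 0.0795]
orientation: [179.9, -0.1, -90.0]
force: [0.9, -0.3, -0.3]
opening: 0.0701
gripper_force: 0.0
```

send_rows:
  deltas:
    - [[0, 0, 0], 0]
    - [[0, 0, 0], 0]
    - [[0, 0, 0], 0]
    - [[0, 0, 0], 0]
    - [[0, 0, 0], 0]
  gripper: 0

```text
clock: 26.38
tool_pos: [0.4641, 0.0998, 0.083]
orientation: [-179.9, 0.1, -90.0]
force: [0.3, -0.1, -0.4]
opening: 0.0423
gripper_force: 0.0
```

send_rows:
  deltas:
    - [[0, 0, 0], 0]
    - [[0, 0, 0], 0]
    - [[0, 0, 0], 0]
    - [[0, 0, 0], 0]
    - [[0, 0, 0], 0]

```text
clock: 26.8
tool_pos: [0.4636, 0.0994, 0.0821]
orientation: [-180.0, 0.0, -90.0]
force: [-2.9, 0.4, 7.5]
opening: 0.0225
gripper_force: 35.0
```

send_rows:
  deltas:
    - [[0, 0, -0.015], 0]
    - [[0, 0, -0.045], 0]
    - [[0, 0, -0.08], 0]
    - [[0, 0, -0.115], 0]
    - [[0, 0, -0.135], 0]

```text
clock: 27.22
tool_pos: [0.4641, 0.0996, 0.1924]
orientation: [-179.9, 0.1, -90.0]
force: [0.2, 0.5, -1.4]
opening: 0.0225
gripper_force: 34.7
```

```bash
python3 - <<'E'
from h import *
wn("w8"); go(.467,-.105,.095,-90)
E
```

```text
0.67 [267. 301.] 493 [0.4539 0.2105]
0.6 [255. 231.] 1770 [0.4659 0.1372]
blob [0, 0, 132, 13, 1153] [58.  4.] [ 0.6138 -0.0459]
blob [0, 49, 52, 72, 1730] [31. 86.] [0.6452 0.012 ]
blob [235, 209, 46, 45, 1750] [257. 233.] [0.464  0.1388]
blob [199, 242, 11, 53, 314] [203. 268.] [0.5151 0.1748]
blob [309, 243, 7, 52, 220] [312. 270.] [0.4121 0.1768]
blob [94, 290, 349, 29, 3572] [286. 311.] [0.4356 0.2222]
go [ 0.2563 -0.0027  0.1219] turn 0.0004 at [0.4647 0.1    0.1926] [-1.7972e+02  1.7000e-01 -8.9960e+01]
```

View pics/w8.png

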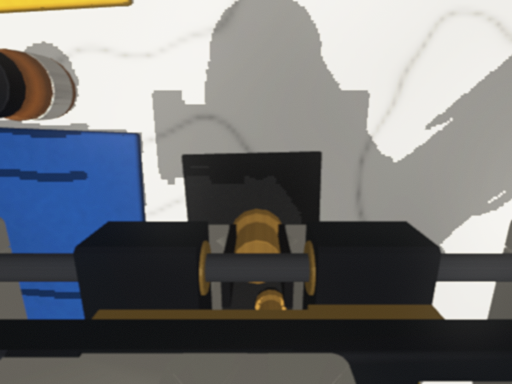

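send_rows:
  deltas:
    - [[0.02, 0, 0], 0]
    - [[0.055, -0.001, 0], 0]
    - [[0.09, -0.002, 0], 0]
    - [[0.125, -0.003, 0], 0]
    - [[0.16, -0.003, 0], 0]

```text
clock: 27.73
tool_pos: [0.4652, -0.0299, 0.1887]
orientation: [179.9, -0.0, -90.0]
force: [0.2, -0.2, -0.6]
opening: 0.0229
gripper_force: 34.7
```

send_rows:
  deltas:
    - [[0.035, 0, 0], 0]
    - [[0.065, 0, 0], 0]
    - [[0.088, 0, 0], 0]
    - [[0.096, 0, 0], 0]
    - [[0.096, 0, 0], 0]

```text
clock: 28.15
tool_pos: [0.4652, -0.1067, 0.1887]
orientation: [179.9, -0.0, -90.1]
force: [-0.0, 0.3, -1.3]
opening: 0.023
gripper_force: 34.7
```

send_rows:
  deltas:
    - [[0, 0, 0.025], 0]
    - [[0, 0, 0.055], 0]
    - [[0, 0, 0.085], 0]
    - [[0, 0, 0.108], 0]
    - [[0, 0, 0.121], 0]

```text
clock: 28.57
tool_pos: [0.4646, -0.1047, 0.0904]
orientation: [179.8, -0.0, -90.0]
force: [0.2, -0.3, -0.3]
opening: 0.0224
gripper_force: 34.7
```

send_rows:
  deltas:
    - [[0, 0, 0], 0]
    - [[0, 0, 0], 0]
    - [[0, 0, 0], 0]
    - [[0, 0, 0], 0]
    - [[0, 0, 0], 0]

```text
clock: 28.98
tool_pos: [0.4664, -0.1052, 0.0937]
orientation: [-179.9, 0.0, -90.0]
force: [-0.0, -0.1, -0.1]
opening: 0.0228
gripper_force: 34.7
```

send_rows:
  deltas:
    - [[0, 0, 0], 0]
    - [[0, 0, 0], 0]
    - [[0, 0, 0], 0]
    - [[0, 0, 0], 0]
    - [[0, 0, 0], 0]
  gripper: 0.5

```text
clock: 29.4
tool_pos: [0.4659, -0.1055, 0.0929]
orientation: [-180.0, 0.0, -90.0]
force: [0.5, -0.5, -0.2]
opening: 0.0431
gripper_force: 0.0
```

send_rows:
  deltas:
    - [[0, 0, -0.01], 0]
    - [[0, 0, -0.04], 0]
    - [[0, 0, -0.075], 0]
    - [[0, 0, -0.105], 0]
    - [[0, 0, -0.121], 0]

```text
clock: 29.82
tool_pos: [0.4668, -0.1055, 0.1931]
orientation: [-179.8, 0.0, -90.0]
force: [0.8, -0.2, 0.3]
opening: 0.0437
gripper_force: 0.0
```

```bash
python3 - <<'E'
from h import *
wn("w9"); t=ctrl.snapshot("top"); noz(t); go(.4495,.164,.192,-90)
E
```

```text
0.56 [258. 191.] 1007 [ 0.4661 -0.1058]
blob [0, 0, 156, 231, 25835] [ 78. 108.] [ 0.6134 -0.1764]
blob [241, 171, 34, 41, 1064] [258. 190.] [ 0.4663 -0.1062]
blob [158, 242, 18, 53, 431] [164. 268.] [ 0.555 -0.03 ]
blob [347, 243, 10, 52, 240] [352. 270.] [ 0.3771 -0.0285]
blob [138, 305, 348, 13, 3047] [331. 313.] [0.394  0.0189]
noz 50 [156.3 199.5] [0.4785 0.2943]
noz 48 [175.6 207.9] [0.4514 0.2282]
go [-0.3368  0.021  -0.0011] turn 0.0001 at [ 0.4663 -0.1054  0.1911] [-1.7982e+02  3.0000e-02 -8.9990e+01]
```

send_rows:
  deltas:
    - [[-0.025, 0.002, 0], 0]
    - [[-0.06, 0.004, 0], 0]
    - [[-0.1, 0.006, 0], 0]
    - [[-0.14, 0.008, 0], 0]
    - [[-0.18, 0.01, 0], 0]
  gripper: 0.8

```text
clock: 30.38
tool_pos: [0.4569, 0.0394, 0.1888]
orientation: [179.9, -0.0, -90.0]
force: [0.6, -0.7, 0.2]
opening: 0.0684
gripper_force: 0.0
```

send_rows:
  deltas:
    - [[-0.04, 0.003, 0], 0]
    - [[-0.08, 0.006, 0], 0]
    - [[-0.12, 0.009, 0], 0]
    - [[-0.145, 0.011, 0], 0]
    - [[-0.157, 0.011, 0], 0]

```text
clock: 30.8
tool_pos: [0.4484, 0.1661, 0.1888]
orientation: [179.9, -0.0, -89.9]
force: [-0.4, 0.3, -0.6]
opening: 0.0705
gripper_force: 0.0
```

send_rows:
  deltas:
    - [[0, 0, 0], 0]
    - [[0, 0, 0], 0]
    - [[0, 0, 0], 0]
    - [[0, 0, 0], 0]
    - [[0, 0, 0], 0]

```text
clock: 31.22
tool_pos: [0.449, 0.1631, 0.1896]
orientation: [180.0, -0.0, -90.1]
force: [0.4, 0.1, 0.7]
opening: 0.0702
gripper_force: 0.0
```

```bash
python3 - <<'E'
from h import *
wn("w10"); go(.4495,.164,.082,-90)
E
```

```text
0.66 [252. 246.] 445 [0.453  0.2139]
0.6 [229. 304.] 390 [0.4762 0.2754]
blob [0, 0, 12, 25, 207] [ 4. 10.] [0.6367 0.0214]
blob [238, 174, 36, 41, 1048] [256. 193.] [0.4497 0.1636]
blob [238, 235, 35, 19, 481] [255. 245.] [0.4503 0.2132]
blob [107, 242, 25, 53, 605] [116. 268.] [0.5798 0.2362]
blob [393, 242, 14, 53, 278] [401. 269.] [0.3137 0.2381]
blob [192, 295, 320, 23, 3200] [355. 312.] [0.3533 0.2841]
go [-0.0008 -0.0006  0.1346] turn -0.0006 at [0.4491 0.1634 0.1896] [-180.      0.    -90.06]
```

send_rows:
  deltas:
    - [[0, 0, 0.035], 0]
    - [[0, 0, 0.07], 0]
    - [[0, 0, 0.1], 0]
    - [[0, 0, 0.12], 0]
    - [[0, 0, 0.1335], 0]

```text
clock: 31.73
tool_pos: [0.4484, 0.1631, 0.0811]
orientation: [179.9, -0.1, -90.0]
force: [0.2, -0.3, 0.8]
opening: 0.0702
gripper_force: 0.0
```

send_rows:
  deltas:
    - [[0, 0, 0], 0]
    - [[0, 0, 0], 0]
    - [[0, 0, 0], 0]
    - [[0, 0, 0], 0]
    - [[0, 0, 0], 0]
  gripper: 0

```text
clock: 32.15
tool_pos: [0.4494, 0.1644, 0.0837]
orientation: [-179.9, 0.1, -90.0]
force: [0.4, 0.2, 0.2]
opening: 0.0427
gripper_force: 0.0
```

send_rows:
  deltas:
    - [[0, 0, 0], 0]
    - [[0, 0, 0], 0]
    - [[0, 0, 0], 0]
    - [[0, 0, 0], 0]
    - [[0, 0, 0], 0]

```text
clock: 32.57
tool_pos: [0.4491, 0.1642, 0.0832]
orientation: [-180.0, 0.0, -90.0]
force: [-1.0, -1.1, 6.2]
opening: 0.0226
gripper_force: 30.0
```

send_rows:
  deltas:
    - [[0, 0, -0.015], 0]
    - [[0, 0, -0.045], 0]
    - [[0, 0, -0.08], 0]
    - [[0, 0, -0.115], 0]
    - [[0, 0, -0.135], 0]

```text
clock: 32.98
tool_pos: [0.4495, 0.1644, 0.1935]
orientation: [-179.9, 0.1, -90.0]
force: [1.1, 0.0, -0.5]
opening: 0.0225
gripper_force: 30.0
```

send_rows:
  deltas:
    - [[0.02, -0.001, 0], 0]
    - [[0.055, -0.003, 0], 0]
    - [[0.095, -0.005, 0], 0]
    - [[0.135, -0.008, 0], 0]
    - [[0.175, -0.01, 0], 0]

```text
clock: 33.4
tool_pos: [0.4566, 0.0229, 0.1907]
orientation: [180.0, 0.0, -89.9]
force: [0.0, 0.3, -0.5]
opening: 0.0223
gripper_force: 30.0
```

send_rows:
  deltas:
    - [[0.045, -0.003, 0], 0]
    - [[0.09, -0.006, 0], 0]
    - [[0.135, -0.009, 0], 0]
    - [[0.175, -0.012, 0], 0]
    - [[0.2065, -0.0125, 0], 0]

```text
clock: 33.82
tool_pos: [0.4668, -0.1433, 0.1906]
orientation: [180.0, -0.0, -90.0]
force: [0.9, -0.3, -0.5]
opening: 0.0226
gripper_force: 30.0
```

send_rows:
  deltas:
    - [[0, 0, 0], 0]
    - [[0, 0, 0.01], 0]
    - [[0, 0, 0.045], 0]
    - [[0, 0, 0.085], 0]
    - [[0, 0, 0.12], 0]

```text
clock: 34.23
tool_pos: [0.4666, -0.1403, 0.0933]
orientation: [-180.0, 0.0, -90.0]
force: [0.3, 0.5, -1.5]
opening: 0.0225
gripper_force: 30.0
```

send_rows:
  deltas:
    - [[0, 0, 0], 0]
    - [[0, 0, 0], 0]
    - [[0, 0, 0], 0]
    - [[0, 0, 0], 0]
    - [[0, 0, 0], 0]

```text
clock: 34.65
tool_pos: [0.4681, -0.1408, 0.0964]
orientation: [-179.8, 0.0, -90.0]
force: [0.1, -0.7, -1.3]
opening: 0.0223
gripper_force: 30.0
```

send_rows:
  deltas:
    - [[0, 0, 0], 0]
    - [[0, 0, 0], 0]
    - [[0, 0, 0], 0]
    - [[0, 0, 0], 0]
    - [[0, 0, 0], 0]
  gripper: 0.5

```text
clock: 35.07
tool_pos: [0.467, -0.1412, 0.095]
orientation: [-180.0, 0.0, -90.0]
force: [-0.9, 0.4, -0.6]
opening: 0.0432
gripper_force: 0.0
```

send_rows:
  deltas:
    - [[0, 0, -0.01], 0]
    - [[0, 0, -0.04], 0]
    - [[0, 0, -0.075], 0]
    - [[0, 0, -0.105], 0]
    - [[0, 0, -0.121], 0]

```text
clock: 35.48
tool_pos: [0.468, -0.1412, 0.1951]
orientation: [-179.8, -0.0, -90.0]
force: [0.6, -0.2, -1.1]
opening: 0.044
gripper_force: 0.0
```

```bash
python3 - <<'E'
from h import *
wn("w11"); t=ctrl.snapshot("top"); noz(t); go(.4505,.226,.19,-90)
E
```

```text
0.68 [261. 226.] 1005 [ 0.465  -0.1075]
blob [0, 0, 156, 230, 26147] [ 79. 113.] [ 0.6157 -0.2078]
blob [241, 172, 35, 78, 2098] [258. 209.] [ 0.467  -0.1238]
blob [158, 242, 18, 53, 416] [164. 268.] [ 0.5569 -0.0648]
blob [347, 243, 10, 52, 234] [352. 270.] [ 0.3776 -0.0629]
blob [138, 306, 348, 12, 2950] [328. 313.] [ 0.3971 -0.0152]
noz 50 [156.3 199.5] [0.4785 0.2943]
noz 52 [175.9 207.7] [0.4519 0.2274]
go [-0.4589  0.0213  0.0039] turn 0.0001 at [ 0.4675 -0.1411  0.1931] [-1.7982e+02  2.0000e-02 -8.9990e+01]
```

send_rows:
  deltas:
    - [[-0.025, 0.001, 0], 0]
    - [[-0.065, 0.003, 0], 0]
    - [[-0.105, 0.005, 0], 0]
    - [[-0.145, 0.007, 0], 0]
    - [[-0.185, 0.009, 0], 0]
  gripper: 0.8

```text
clock: 36.05
tool_pos: [0.4589, 0.0079, 0.1908]
orientation: [179.9, -0.0, -90.0]
force: [1.2, -0.4, -0.3]
opening: 0.0682
gripper_force: 0.0
```

send_rows:
  deltas:
    - [[-0.04, 0.002, 0], 0]
    - [[-0.08, 0.004, 0], 0]
    - [[-0.12, 0.006, 0], 0]
    - [[-0.16, 0.008, 0], 0]
    - [[-0.2, 0.009, 0], 0]

```text
clock: 36.47
tool_pos: [0.4516, 0.168, 0.1908]
orientation: [179.9, -0.1, -90.0]
force: [0.2, -0.8, -0.5]
opening: 0.0701
gripper_force: 0.0
```

send_rows:
  deltas:
    - [[-0.04, 0.002, 0], 0]
    - [[-0.065, 0.003, 0], 0]
    - [[-0.073, 0.0033, 0], 0]
    - [[-0.073, 0.0033, 0], 0]
    - [[-0.073, 0.0033, 0], 0]

```text
clock: 36.88
tool_pos: [0.4494, 0.2246, 0.1908]
orientation: [179.9, -0.1, -90.0]
force: [-0.6, 0.4, 0.0]
opening: 0.0701
gripper_force: 0.0
```

```bash
python3 - <<'E'
from h import *
wn("w12"); go(.4505,.225,.082,-90)
E
```

```text
0.82 [252. 192.] 1002 [0.4531 0.2245]
0.62 [225. 247.] 314 [0.4776 0.2772]
blob [237, 173, 37, 42, 1007] [256. 192.] [0.4499 0.2246]
blob [211, 240, 32, 14, 327] [227. 247.] [0.4762 0.2771]
blob [107, 242, 25, 53, 619] [116. 268.] [0.5802 0.2984]
blob [392, 242, 15, 53, 292] [401. 269.] [0.3132 0.2998]
blob [192, 306, 320, 13, 2935] [368. 313.] [0.3401 0.3476]
go [-0.0012 -0.0011  0.1365] turn -0.0005 at [0.4496 0.224  0.1912] [ 1.7995e+02 -4.0000e-02 -9.0040e+01]
```

send_rows:
  deltas:
    - [[-0.001, 0, 0.035], 0]
    - [[-0.001, 0, 0.07], 0]
    - [[-0.001, 0, 0.1], 0]
    - [[-0.001, 0, 0.12], 0]
    - [[-0.001, 0, 0.135], 0]

```text
clock: 37.4
tool_pos: [0.4494, 0.2241, 0.082]
orientation: [179.9, -0.1, -90.1]
force: [0.0, -0.3, 0.4]
opening: 0.07
gripper_force: 0.0
```

send_rows:
  deltas:
    - [[0, 0, 0], 0]
    - [[0, 0, 0], 0]
    - [[0, 0, 0], 0]
    - [[0, 0, 0], 0]
    - [[0, 0, 0], 0]
  gripper: 0

```text
clock: 37.82
tool_pos: [0.4504, 0.2263, 0.0846]
orientation: [-179.9, 0.1, -90.0]
force: [-1.0, -0.5, 0.4]
opening: 0.0422
gripper_force: 0.0
```

send_rows:
  deltas:
    - [[0, 0, 0], 0]
    - [[0, 0, 0], 0]
    - [[0, 0, 0], 0]
    - [[0, 0, 0], 0]
    - [[0, 0, 0], 0]

```text
clock: 38.23
tool_pos: [0.45, 0.2263, 0.084]
orientation: [-180.0, 0.0, -90.0]
force: [-1.9, -0.8, 5.0]
opening: 0.0225
gripper_force: 30.0
```

send_rows:
  deltas:
    - [[0, 0, -0.015], 0]
    - [[0, 0, -0.045], 0]
    - [[0, 0, -0.08], 0]
    - [[0, 0, -0.115], 0]
    - [[0, 0, -0.135], 0]

```text
clock: 38.65
tool_pos: [0.4505, 0.2266, 0.1943]
orientation: [-179.9, 0.1, -90.0]
force: [-0.1, -0.2, -0.5]
opening: 0.0227
gripper_force: 30.0
```

send_rows:
  deltas:
    - [[0.02, -0.001, 0], 0]
    - [[0.055, -0.003, 0], 0]
    - [[0.095, -0.005, 0], 0]
    - [[0.135, -0.007, 0], 0]
    - [[0.175, -0.009, 0], 0]

```text
clock: 39.07
tool_pos: [0.4563, 0.0843, 0.1908]
orientation: [179.9, -0.0, -90.0]
force: [0.6, -0.2, -0.0]
opening: 0.0227
gripper_force: 30.0
```

send_rows:
  deltas:
    - [[0.04, -0.002, 0], 0]
    - [[0.08, -0.004, 0], 0]
    - [[0.12, -0.006, 0], 0]
    - [[0.16, -0.008, 0], 0]
    - [[0.2, -0.009, 0], 0]

```text
clock: 39.48
tool_pos: [0.4635, -0.0758, 0.1909]
orientation: [179.9, 0.0, -90.0]
force: [0.9, -0.2, -0.4]
opening: 0.0225
gripper_force: 30.0
```

send_rows:
  deltas:
    - [[0.04, -0.001, 0], 0]
    - [[0.08, -0.002, 0], 0]
    - [[0.11, -0.003, 0], 0]
    - [[0.128, -0.003, 0], 0]
    - [[0.128, -0.003, 0], 0]

```text
clock: 39.9
tool_pos: [0.4657, -0.1788, 0.1904]
orientation: [179.9, 0.0, -90.2]
force: [0.1, -0.4, -0.5]
opening: 0.0231
gripper_force: 30.0
```

send_rows:
  deltas:
    - [[0, 0, 0], 0]
    - [[0, 0, 0.01], 0]
    - [[0, 0, 0.045], 0]
    - [[0, 0, 0.085], 0]
    - [[0, 0, 0.12], 0]

```text
clock: 40.32
tool_pos: [0.4664, -0.1753, 0.0941]
orientation: [-179.9, 0.0, -89.9]
force: [0.3, 0.8, -0.7]
opening: 0.0225
gripper_force: 30.0
```

send_rows:
  deltas:
    - [[0, 0, 0], 0]
    - [[0, 0, 0], 0]
    - [[0, 0, 0], 0]
    - [[0, 0, 0], 0]
    - [[0, 0, 0], 0]

```text
clock: 40.73
tool_pos: [0.4679, -0.1761, 0.0972]
orientation: [-179.8, -0.0, -90.0]
force: [0.1, -0.5, -0.4]
opening: 0.0226
gripper_force: 30.0
```

send_rows:
  deltas:
    - [[0, 0, 0], 0]
    - [[0, 0, 0], 0]
    - [[0, 0, 0], 0]
    - [[0, 0, 0], 0]
    - [[0, 0, 0], 0]
  gripper: 0.5

```text
clock: 41.15
tool_pos: [0.4668, -0.1764, 0.0958]
orientation: [-180.0, -0.0, -90.0]
force: [0.4, -1.1, 0.2]
opening: 0.0432
gripper_force: 0.0
```

send_rows:
  deltas:
    - [[0, 0, -0.01], 0]
    - [[0, 0, -0.04], 0]
    - [[0, 0, -0.075], 0]
    - [[0, 0, -0.105], 0]
    - [[0, 0, -0.121], 0]

```text
clock: 41.57
tool_pos: [0.4678, -0.1765, 0.1959]
orientation: [-179.8, -0.0, -90.0]
force: [0.5, -1.3, 0.1]
opening: 0.0437
gripper_force: 0.0
```

```bash
python3 - <<'E'
from h import *
wn("w13"); t=ctrl.snapshot("top"); noz(t); go(.477,.291,.191,-90)
E
```

```text
0.94 [257. 189.] 1118 [ 0.4683 -0.1781]
0.71 [259. 249.] 157 [ 0.466  -0.1191]
0.61 [257. 227.] 1015 [ 0.4675 -0.1412]
0.42 [255. 132.] 37168 [ 0.4696 -0.2274]
0.34 [ 28. 299.] 810 [ 0.6949 -0.0644]
blob [0, 42, 154, 203, 20584] [ 82. 139.] [ 0.6167 -0.2217]
blob [241, 171, 34, 83, 2267] [258. 212.] [ 0.4674 -0.1565]
blob [158, 242, 18, 53, 411] [164. 268.] [ 0.557  -0.0998]
blob [347, 243, 10, 52, 235] [352. 270.] [ 0.3771 -0.0982]
blob [138, 305, 348, 13, 2861] [331. 313.] [ 0.3943 -0.05  ]
noz 49 [156.3 199.4] [0.4787 0.2942]
go [-0.5841 -0.0122  0.0037] turn 0.0001 at [ 0.4673 -0.1763  0.1939] [-1.7983e+02  1.0000e-02 -8.9990e+01]
```

send_rows:
  deltas:
    - [[-0.025, -0.001, 0], 0]
    - [[-0.065, -0.002, 0], 0]
    - [[-0.105, -0.003, 0], 0]
    - [[-0.145, -0.004, 0], 0]
    - [[-0.185, -0.004, 0], 0]
  gripper: 0.8

```text
clock: 42.13
tool_pos: [0.4692, -0.0272, 0.1916]
orientation: [179.9, -0.0, -90.0]
force: [0.7, 0.3, -0.7]
opening: 0.0684
gripper_force: 0.0
```

send_rows:
  deltas:
    - [[-0.04, -0.001, 0], 0]
    - [[-0.08, -0.002, 0], 0]
    - [[-0.12, -0.003, 0], 0]
    - [[-0.16, -0.004, 0], 0]
    - [[-0.2, -0.004, 0], 0]

```text
clock: 42.55
tool_pos: [0.4724, 0.133, 0.1916]
orientation: [179.9, -0.1, -90.0]
force: [0.6, -0.1, 0.5]
opening: 0.0704
gripper_force: 0.0
```

send_rows:
  deltas:
    - [[-0.045, -0.001, 0], 0]
    - [[-0.09, -0.002, 0], 0]
    - [[-0.135, -0.003, 0], 0]
    - [[-0.175, -0.004, 0], 0]
    - [[-0.199, -0.004, 0], 0]

```text
clock: 42.97
tool_pos: [0.476, 0.2936, 0.1913]
orientation: [180.0, -0.1, -89.9]
force: [0.7, -0.2, 0.4]
opening: 0.0705
gripper_force: 0.0
```

send_rows:
  deltas:
    - [[0, 0, 0], 0]
    - [[0, 0, 0], 0]
    - [[0, 0, 0], 0]
    - [[0, 0, 0], 0]
    - [[0, 0, 0], 0]

```text
clock: 43.38
tool_pos: [0.4763, 0.2898, 0.1923]
orientation: [180.0, -0.0, -90.1]
force: [0.2, -0.8, 0.6]
opening: 0.0699
gripper_force: 0.0
```

```bash
python3 - <<'E'
from h import *
wn("w14"); go(.477,.291,.082,-90)
E
```

```text
0.7 [253. 193.] 1045 [0.4795 0.2909]
blob [237, 175, 36, 41, 990] [254. 193.] [0.4786 0.2912]
blob [403, 213, 49, 8, 274] [427. 217.] [0.323  0.3141]
blob [107, 242, 25, 53, 616] [117. 268.] [0.6084 0.3644]
blob [392, 242, 15, 53, 283] [401. 269.] [0.3397 0.3662]
blob [192, 286, 320, 33, 3492] [360. 311.] [0.3742 0.4117]
go [-0.0012 -0.0007  0.1382] turn -0.0006 at [0.4764 0.2901 0.1926] [-1.7999e+02  1.0000e-02 -9.0050e+01]
```

send_rows:
  deltas:
    - [[-0.001, -0.002, 0.035], 0]
    - [[-0.001, -0.002, 0.07], 0]
    - [[-0.001, -0.002, 0.1], 0]
    - [[-0.001, -0.002, 0.12], 0]
    - [[-0.001, -0.002, 0.1365], 0]

```text
clock: 43.9
tool_pos: [0.4776, 0.2907, 0.0817]
orientation: [179.9, -0.1, -90.0]
force: [-0.2, -0.3, 0.0]
opening: 0.0706
gripper_force: 0.0
```

send_rows:
  deltas:
    - [[0, 0, 0], 0]
    - [[0, 0, 0], 0]
    - [[0, 0, 0], 0]
    - [[0, 0, 0], 0]
    - [[0, 0, 0], 0]
  gripper: 0

```text
clock: 44.32
tool_pos: [0.4783, 0.2921, 0.0843]
orientation: [-179.9, 0.1, -90.0]
force: [0.5, 0.7, 0.2]
opening: 0.0421
gripper_force: 0.0
```

send_rows:
  deltas:
    - [[0, 0, 0], 0]
    - [[0, 0, 0], 0]
    - [[0, 0, 0], 0]
    - [[0, 0, 0], 0]
    - [[0, 0, 0], 0]

```text
clock: 44.73
tool_pos: [0.478, 0.2919, 0.0836]
orientation: [-180.0, 0.0, -90.0]
force: [-1.2, 0.5, 4.3]
opening: 0.0228
gripper_force: 30.0
```

send_rows:
  deltas:
    - [[0, 0, -0.015], 0]
    - [[0, 0, -0.045], 0]
    - [[0, 0, -0.08], 0]
    - [[0, 0, -0.115], 0]
    - [[0, 0, -0.135], 0]

```text
clock: 45.15
tool_pos: [0.4785, 0.2922, 0.194]
orientation: [-179.9, 0.1, -90.0]
force: [0.6, 0.5, -0.2]
opening: 0.0227
gripper_force: 30.0
```

send_rows:
  deltas:
    - [[0.02, 0.001, 0], 0]
    - [[0.055, 0.002, 0], 0]
    - [[0.095, 0.003, 0], 0]
    - [[0.135, 0.004, 0], 0]
    - [[0.175, 0.004, 0], 0]

```text
clock: 45.57
tool_pos: [0.4738, 0.1499, 0.1905]
orientation: [179.9, -0.0, -90.0]
force: [0.3, -0.8, -0.3]
opening: 0.0221
gripper_force: 30.0
```

send_rows:
  deltas:
    - [[0.04, 0.001, 0], 0]
    - [[0.08, 0.002, 0], 0]
    - [[0.12, 0.003, 0], 0]
    - [[0.16, 0.004, 0], 0]
    - [[0.2, 0.005, 0], 0]

```text
clock: 45.98
tool_pos: [0.4698, -0.0101, 0.1907]
orientation: [180.0, -0.0, -90.0]
force: [1.2, -0.2, -0.2]
opening: 0.0225
gripper_force: 30.0
```

send_rows:
  deltas:
    - [[0.04, 0.001, 0], 0]
    - [[0.08, 0.002, 0], 0]
    - [[0.12, 0.003, 0], 0]
    - [[0.16, 0.004, 0], 0]
    - [[0.2, 0.005, 0], 0]

```text
clock: 46.4
tool_pos: [0.4658, -0.17, 0.1906]
orientation: [180.0, 0.0, -90.0]
force: [0.6, 0.5, -0.3]
opening: 0.0224
gripper_force: 30.0
```

send_rows:
  deltas:
    - [[0.03, 0, 0], 0]
    - [[0.05, 0, 0], 0]
    - [[0.055, 0, 0], 0]
    - [[0.055, 0, 0], 0]
    - [[0.055, 0, 0], 0]

```text
clock: 46.82
tool_pos: [0.4662, -0.2122, 0.1907]
orientation: [179.9, 0.0, -90.0]
force: [-0.9, -0.4, -0.6]
opening: 0.0224
gripper_force: 30.0
```

```bash
python3 - <<'E'
from h import *
w=ctrl.snapshot("wrist"); cv2.imwrite("pics/w15.png",w["color"][:,:,::-1]); go(.467,-.213,.095,-90)
E
```

```text
go [ 0.0015 -0.0007  0.1198] turn 0.0001 at [ 0.4664 -0.2118  0.1909] [ 1.7996e+02  1.0000e-02 -8.9990e+01]
```

View pics/w15.png

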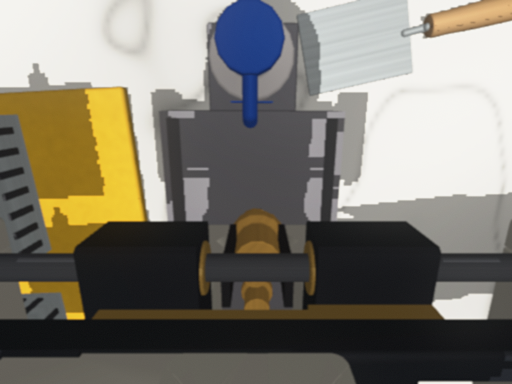

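send_rows:
  deltas:
    - [[0.003, 0, 0.015], 0]
    - [[0.003, 0, 0.045], 0]
    - [[0.003, 0, 0.08], 0]
    - [[0.003, 0, 0.105], 0]
    - [[0.003, 0, 0.12], 0]

```text
clock: 47.28
tool_pos: [0.4657, -0.2134, 0.0931]
orientation: [179.9, 0.0, -89.9]
force: [-0.9, -0.0, -1.8]
opening: 0.0227
gripper_force: 30.0
```

send_rows:
  deltas:
    - [[0, 0, 0], 0]
    - [[0, 0, 0], 0]
    - [[0, 0, 0], 0]
    - [[0, 0, 0], 0]
    - [[0, 0, 0], 0]

```text
clock: 47.7
tool_pos: [0.4675, -0.2146, 0.0963]
orientation: [-179.9, -0.0, -90.0]
force: [0.1, -0.1, -0.5]
opening: 0.0228
gripper_force: 30.0
```

send_rows:
  deltas:
    - [[0, 0, 0], 0]
    - [[0, 0, 0], 0]
    - [[0, 0, 0], 0]
    - [[0, 0, 0], 0]
    - [[0, 0, 0], 0]
  gripper: 0.5

```text
clock: 48.12
tool_pos: [0.4668, -0.2148, 0.0953]
orientation: [-180.0, -0.0, -90.0]
force: [0.6, 0.5, -0.8]
opening: 0.0427
gripper_force: 0.0
```

send_rows:
  deltas:
    - [[0, 0, -0.01], 0]
    - [[0, 0, -0.04], 0]
    - [[0, 0, -0.08], 0]
    - [[0, 0, -0.12], 0]
    - [[0, 0, -0.16], 0]

```text
clock: 48.53
tool_pos: [0.4664, -0.2147, 0.2252]
orientation: [180.0, -0.0, -90.0]
force: [0.2, -0.4, 0.4]
opening: 0.0442
gripper_force: 0.0
```

send_rows:
  deltas:
    - [[0, 0, 0], 0]
    - [[0, 0, 0], 0]
    - [[0, 0, 0], 0]
    - [[0, 0, 0], 0]
    - [[0, 0, 0], 0]
  gripper: 0

```text
clock: 48.95
tool_pos: [0.4662, -0.2147, 0.2221]
orientation: [179.9, 0.0, -90.0]
force: [0.0, -0.7, 0.2]
opening: 0.0161
gripper_force: 0.0
```

```bash
python3 - <<'E'
from h import *
w=wn("w16"); t=ctrl.snapshot("top"); noz(t)
m=hsv(w,(105,150,60),(125,255,255)); n,l,st,ce=cv2.connectedComponentsWithStats(m)
for i in range(1,n):
    if st[i,4]>200: print(st[i],ce[i],plane(w,ce[i],.124))
# disc via enclosing circle after opening (drop spout)
mm=big(cv2.morphologyEx(m,cv2.MORPH_OPEN,np.ones((21,21),np.uint8))>0); c=cen(mm); print("disc",c,mm.sum(),plane(w,c,.124))
go(.471,-.3088,.21,-90)
E
```

```text
0.79 [256. 290.] 409 [ 0.4661 -0.0961]
0.78 [254. 246.] 407 [ 0.4684 -0.1478]
0.7 [253. 217.] 913 [ 0.4693 -0.1799]
0.7 [251. 182.] 813 [ 0.4707 -0.2161]
blob [410, 4, 102, 43, 2103] [463.  25.] [ 0.2903 -0.3529]
blob [0, 92, 159, 162, 13375] [ 97. 159.] [ 0.6171 -0.2384]
blob [240, 166, 31, 88, 2158] [255. 210.] [ 0.4671 -0.1873]
blob [212, 243, 9, 52, 262] [215. 268.] [ 0.5096 -0.123 ]
blob [297, 244, 6, 51, 193] [300. 270.] [ 0.4206 -0.1206]
blob [80, 281, 348, 37, 3107] [266. 312.] [ 0.4559 -0.0687]
blob [244, 282, 25, 21, 434] [256. 291.] [ 0.4664 -0.0952]
[ 223   23   56  105 3119] [250.29464572  60.92497595] [ 0.4693888  -0.31185406  0.124     ]
disc [250.33855799  53.10109718] 2552 [ 0.4693386  -0.31600427  0.124     ]
go [ 0.1176 -0.0056  0.0155] turn 0.0001 at [ 0.4665 -0.2147  0.2224] [ 1.799e+02  1.000e-02 -8.999e+01]
```

View pics/w16.png

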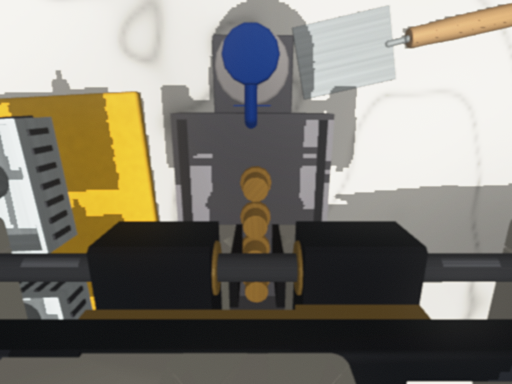

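send_rows:
  deltas:
    - [[0.025, -0.001, 0], 0]
    - [[0.055, -0.002, 0], 0]
    - [[0.085, -0.003, 0], 0]
    - [[0.11, -0.0045, 0], 0]
    - [[0.124, -0.0045, 0], 0]

```text
clock: 49.52
tool_pos: [0.4704, -0.3156, 0.2225]
orientation: [179.9, -0.0, -90.0]
force: [-0.2, 0.6, -0.5]
opening: 0.0003
gripper_force: 0.0
```

send_rows:
  deltas:
    - [[0, 0, 0], 0]
    - [[0, 0, 0.008], 0]
    - [[0, 0, 0.016], 0]
    - [[0, 0, 0.024], 0]
    - [[0, 0, 0.03], 0]

```text
clock: 49.93
tool_pos: [0.4701, -0.313, 0.1981]
orientation: [179.9, 0.0, -89.9]
force: [-0.3, 0.1, 0.0]
opening: 0.0002
gripper_force: 0.0
```

send_rows:
  deltas:
    - [[0, 0, 0.005], 0]
    - [[0, 0, 0.01], 0]
    - [[0, 0, 0.015], 0]
    - [[0, 0, 0.02], 0]
    - [[0, 0, 0.025], 0]

```text
clock: 50.35
tool_pos: [0.4704, -0.3136, 0.1792]
orientation: [-180.0, 0.0, -90.0]
force: [-1.5, 4.4, 6.5]
opening: 0.0002
gripper_force: 3.2
```

send_rows:
  deltas:
    - [[0, 0, 0.002], 0]
    - [[0, 0, 0.004], 0]
    - [[0, 0, 0.006], 0]
    - [[0, 0, 0.006], 0]
    - [[0, 0, 0.006], 0]

```text
clock: 50.77
tool_pos: [0.4705, -0.3136, 0.1748]
orientation: [-180.0, 0.0, -90.0]
force: [-1.7, 5.3, 7.6]
opening: 0.0006
gripper_force: 3.9
```

send_rows:
  deltas:
    - [[0, 0, 0.002], 0]
    - [[0, 0, 0.003], 0]
    - [[0, 0, 0.004], 0]
    - [[0, 0, 0.004], 0]
    - [[0, 0, 0.004], 0]

```text
clock: 51.18
tool_pos: [0.4705, -0.3136, 0.1719]
orientation: [-180.0, 0.0, -90.0]
force: [-2.0, 5.5, 9.0]
opening: 0.0003
gripper_force: 4.6
```

send_rows:
  deltas:
    - [[0, 0, 0.001], 0]
    - [[0, 0, 0.002], 0]
    - [[0, 0, 0.002], 0]
    - [[0, 0, 0.002], 0]
    - [[0, 0, 0.002], 0]

```text
clock: 51.6
tool_pos: [0.4705, -0.3136, 0.1718]
orientation: [-179.9, -0.0, -89.9]
force: [-5.8, 10.0, 19.8]
opening: 0.0006
gripper_force: 10.5
```

send_rows:
  deltas:
    - [[0, 0, 0], 0]
    - [[0, 0, -0.005], 0]
    - [[0, 0, -0.015], 0]
    - [[0, 0, -0.03], 0]
    - [[0, 0, -0.05], 0]

```text
clock: 52.02
tool_pos: [0.4701, -0.3137, 0.2092]
orientation: [179.9, 0.0, -90.0]
force: [0.5, -0.1, 1.0]
opening: 0.0005
gripper_force: 0.0
```

send_rows:
  deltas:
    - [[0, 0, -0.03], 0]
    - [[0, 0, -0.07], 0]
    - [[0, 0, -0.11], 0]
    - [[0, 0, -0.15], 0]
    - [[0, 0, -0.18], 0]

```text
clock: 52.43
tool_pos: [0.4707, -0.3143, 0.3565]
orientation: [-179.8, -0.1, -90.0]
force: [0.5, -0.1, -0.1]
opening: 0.0005
gripper_force: 0.0
```

send_rows:
  deltas:
    - [[0.04, 0.02, 0], 0]
    - [[0.08, 0.04, 0], 0]
    - [[0.12, 0.06, 0], 0]
    - [[0.15, 0.08, 0], 0]
    - [[0.16, 0.1, 0], 0]

```text
clock: 52.85
tool_pos: [0.3895, -0.4446, 0.3527]
orientation: [180.0, -0.0, -90.1]
force: [0.9, -0.1, -0.8]
opening: 0.0005
gripper_force: 0.0
```

send_rows:
  deltas:
    - [[0, 0, 0], 0]
    - [[0, 0, 0], 0]
    - [[0, 0, 0], 0]
    - [[0, 0, 0], 0]
    - [[0, 0, 0], 0]

```text
clock: 53.27
tool_pos: [0.3911, -0.4414, 0.3536]
orientation: [-180.0, -0.0, -89.9]
force: [0.4, -0.0, 0.7]
opening: 0.001
gripper_force: 0.0
```

```bash
python3 - <<'E'
from h import *
t=ctrl.snapshot("top"); s=ctrl.snapshot("scene")
a=cv2.resize(t["color"][95:270,110:370],None,fx=2.9,fy=2.9); b=cv2.resize(s["color"][100:345,100:400],None,fx=1.2,fy=1.2)
o=np.zeros((600,760,3),np.uint8); o[:294,:360]=b; h=min(300,a.shape[0]); a=cv2.resize(a,(445,300)); o[300:600,:445]=a; cv2.imwrite("pics/fin.png",o[:,:,::-1])
r=[d for d in ctrl.boxes_of(s,"pump_top")]; m=hsv(s,(105,120,40),(125,255,255)); m[:,:140]=0;m[:,185:]=0;m[:230]=0;m[265:]=0;print(cen(m),(m>0).sum())
E
```

```text
[160.2969697  250.56969697] 165
```

View pics/fin.png

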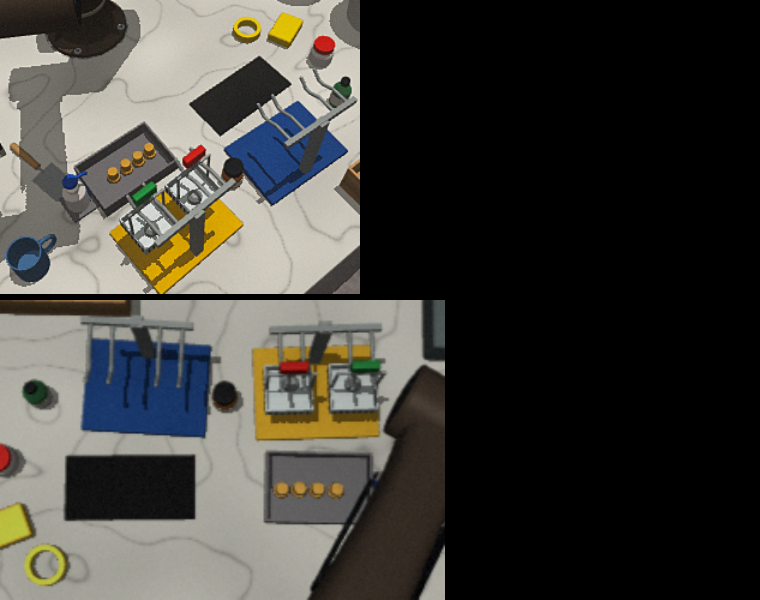

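The last pictures show both baskets on the yellow hooks with their caps inside, four nozzles in the tub and the mat empty. The pump head is back up at scene pixel (160, 250), and the other things on the bench have not moved.

```bash
python3 -c "
from plant import ctrl
print(ctrl.close_job())"
```

```text
the job is handed in; nothing more can be done
None
```

I handed the job in at about 53 s: both baskets hang on the yellow stand with their caps inside, all four nozzles are in the tub, and the pump was then pressed to its stop and came back up; no verdict was returned.

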